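# Lock the grill basket: turnbutton across, sprung clamp on the tab

### The arm

A 6-joint arm with a two-finger parallel gripper is mounted at the origin on the work surface. World frame = base frame: x ahead of the robot, y to its left, z up, the work surface at z = 0. Lengths are in mm, angles in rad, forces in N, time in s.
With the tool pointing down it reaches from about 275 to 1000 mm from the base axis. Payload 8.4 kg.
Tool frame: the origin (TCP) lies midway between the tips of the shut fingers; the grasp point (between the pads) lies 19 mm behind it; z points along the fingers, y is the line along which they close (so a half turn about z gives the same grasp; the last joint's range is limited). The gripper opens to 85 mm and grips with 20 to 120 N. Pads are 22 mm wide; open, the fingers measure 114 mm over their backs; the gripper's body (76 mm by 85 mm) begins 54 mm behind the grasp point. The pads swing forward as they close: fully open they stand 13 mm farther back than shut.
Start: joints at [1.174, 0.353, 1.633, -0, 1.155, -0.002], TCP at [240.389, 576.924, 231.281] pointing down, gripper open.
Joint ranges: [-2.63, 2.63], [-0.92, 2.1], [0.06, 2.66], [-1.3, 4.44], [0, 2.69], [-3.02, 3.02]. Speed limits (rad/s): [2.22, 2.22, 2.79, 3.14, 3.14, 3.14].

### API

Orientations are given as [roll, pitch, yaw] about the fixed x, y, z axes, in that order (R = Rz(yaw) Ry(pitch) Rx(roll)).
In Python, from rig import r, imaging gives the robot as it stands. The module is installed in compiled form; this text tells all that it offers.
- The arm moves only by the tool arm_command, never from a script. Its argument "deltas" is a list of rows, each an object of numbers: "hand": the finger opening in mm, from 0 to 85.4; "tx", "ty", "tz": the shift along the tool's x, y, z in mm; "wx", "wy", "wz": the turn, a rotation vector about the tool's x, y, z in rad. A call has 1 to 8 rows; each row shifts and turns the commanded pose from where the row before left it, along the tool's axes as they then stand; what a row does not reach is not made up. A row lasts 1/8 s, in which the tool goes at most 62.5 mm and 10.7 degrees, less where a joint would pass 70% of its speed; a pose out of reach is approached as far as the arm can. A call with a gripper value outside its range is refused whole. The fingers move at their own pace and stop on an object; "squeeze" is the grip in N (left out, the last holds). Time passes only in rows, so rows that do not move let the fingers close. It gives the time, the measured TCP pose, the force, the opening and the grip force at its end, in the units of the state.
- r.sense(): the state, without advancing time (a new reading comes with each control period).
- imaging.grab_frame(name): name is "side" or "top"; returns a dict with "image" (420x560x3 uint8, red, green, blue), "mtx" (3x3 intrinsics, pixels), "D" ([k1, k2, p1, p2, k3] as OpenCV has them; the pictures are not rectified), "world_to_cam" (4x4, takes a point from world to camera coordinates). Camera axes: x right, y up, looking along -z (the intrinsics and any distortion apply to the point x, -y, -z); pixel columns grow to the right and rows downward; lengths in mm; the calibration is good to about 2 mm. A picture is of the moment at which its call begins. There is no depth.
- r.sign_off(): hands the job in; it is judged then, once.
The state is a dict: "clock": time; "qpos": joint angles; "qvel": joint speeds; "joint_efforts": joint torques, N m; "eef_pos": TCP position; "tcp_rot": TCP orientation; "contact_force": force on the tool from outside, world axes, zero at the start; "wrist_torque": the same for the moment, N m; "opening": opening from 0.0 (shut) to 1.0 (fully open); "grasp_force": force on a finger pad.
Only numpy, scipy, OpenCV 4.12 (cv2) and the standard library are available. Lean on these libraries where they do the work, as an engineer would, in place of code of your own. Each camera call takes 0.05 s, during which the arm holds its last target. There are 200 camera calls.

### The job

Lock the leaning grill basket shut for the barbecue: first turn its brass turnbutton fully across the lid until it points straight down the slope, then clip the orange sprung clamp squarely onto the middle of the red tab on the basket's edge and let go, so that it stays there by its own spring. Do not knock over or shove the sauce bottle, glass shaker or upturned bowl.

Things in the scene. Friction and masses are not known exactly. Their poses are not given: they have to be found in the camera images.
- tab: Fixed red flat plate on the right edge of the leaning grill basket, 12 mm thick (x), 56 across (y), 70 along the slope (z); origin at its centre, 125 mm above the table. x: normal of the basket's upper face (up and towards the robot); y: from the basket (which ends at -28 mm) to the tab's free edge (+28 mm); z: up the slope, leaning 35 degrees (0.61 rad) from vertical, upper end away from the robot.
- basket: Fixed aluminium wire grill basket on a wire stand, leaning back from the robot. Origin on the table below its centre; x towards the robot, y across, towards the tab, z up. Its leaning frame, 180 mm wide, 230 along the slope, 18 thick, is centred 125 mm above the origin and lies in the plane of the tab; its top edge is 220 mm above the table.
- turnbutton (a joint): Angle of the brass turnbutton, rad: 0 = locked, pointing straight down the slope over the lid (hard stop); grows as it swings towards the tab, up to 1.75. Turns about a line parallel to the tab's x axis, on the basket's middle line 103 mm up the slope from the tab's centre. Stays where left; about 1 N at the post turns it.
- post (a point): Middle of the turnbutton's round black post, 14 mm in diameter, standing 46 mm out of the brass plate along the tab's x axis; 18 mm of post lies beyond (outside) this point, 28 mm between it and the plate. From the turning axis to the post it is 65 mm along (0, sin q, -cos q) in the tab's axes, q the joint value. The plate is 20 mm wide and ends 12 mm past the post.
- clamp_center (a point): Orange sprung clamp like a big clothes peg, 137 mm long, 32 wide, about 90 g, lying on its side. The point is on its hinge axis, half-way through its width. x: to the jaws, which end 65 mm ahead; handles end 72 mm behind; z: along the hinge. The frame is fixed to one lever: shut, x is the middle line; open by q (joint clamp_jaw), the middle line is turned by -q/2 about z.
- clamp_mouth (a point): Middle of the clamp's rubber jaw pads, 52 mm ahead of clamp_center along x (same axes). The pads reach from 39 to 65 mm ahead of the hinge and are parallel when biting 12 mm. Fully open they are 26 mm apart at the rear, 36 mm at the tips.
- clamp_jaw (a joint): Opening of the clamp's jaws, rad: 0 shut, 0.19 biting 12 mm, 0.56 fully open (hard stop). A spring shuts it; squeezing the handles opens it, about 13 N on each at 55 mm behind the hinge. Shut, the handles are 54 mm over their outer faces there (62 mm at their ends); fully open they are parallel, 24 mm over their outer faces.
- sauce_center (a point): Loose red sauce bottle, diameter 60 mm, 180 mm tall; the point is on its axis 90 mm up. Bystander.
- shaker_center (a point): Loose glass shaker with steel top, diameter 60 mm, 110 mm tall; the point is on its axis 55 mm up. Bystander.
- bowl_center (a point): Loose white ceramic bowl turned upside down, diameter 140 mm, 62 mm high; the point is at its middle. Bystander.
Things that resemble listed ones, but are neither listed nor needed, are in the scene too. Of the things like the part that bears clamp_center, leave any that is blue; of the rest the larger one is meant.

How it is judged:
By the outcome, as a careful person would: the job done as asked, in the order asked, and still so for the second after the job is handed in, with the robot touching nothing.
It also fails if it takes over 58 s, if anything falls off the work surface, if the arm or the gripper's body presses on something with over 40 N, if the wrist force passes 120 N, or if a joint passes its speed limit or range.

## Working session

There is one attempt and no reset: what is moved stays moved. The work goes in short steps, Python scripts to look and compute and a tool call to move; the robot and the scene stay as the last step left them, time stands still between calls to the robot, and variables do not carry over. Pictures are saved under pics/ and viewed, at most 10 in all, crops included, and the job is handed in when it is done.

Besides the shell and the picture viewer there is one more tool, called after "Emit:" as a command line: name --argument value ..., lists and objects as JSON in quotes. arm_command: Moves the arm, as the interface text tells. Its arguments: {"type":"object","properties":{"deltas":{"type":"array"},"squeeze":{"type":"number"}},"required":["deltas"]}

```bash
mkdir -p pics
python3 - <<'E'
from rig import r, imaging
import cv2,pickle
for n in("side","top"):
    f=imaging.grab_frame(n); pickle.dump(f,open(n+".pkl","wb")); cv2.imwrite(f"pics/{n}0.png",cv2.resize(f["image"][:,:,::-1],(784,588),interpolation=cv2.INTER_CUBIC))
    print(f["mtx"],f["D"],f["world_to_cam"])
print(r.sense())
E
```

```text
[[502.54025602   0.         286.94908814]
 [  0.         502.54025602 214.0570943 ]
 [  0.           0.           1.        ]] [0.05120502 0.         0.         0.         0.        ] [[ 8.17386319e-01 -5.75797887e-01 -1.83411567e-02 -4.18860412e+02]
 [ 2.82106729e-01  3.72305965e-01  8.84196846e-01 -2.56624006e+02]
 [-5.02290154e-01 -7.27904569e-01  4.66754261e-01 -1.06979693e+03]
 [ 0.00000000e+00  0.00000000e+00  0.00000000e+00  1.00000000e+00]]
[[436.03518585   0.         284.58597949]
 [  0.         436.03518585 212.27279103]
 [  0.           0.           1.        ]] [-0.09219833  0.          0.          0.          0.        ] [[ 1.82971403e-02 -9.99699687e-01 -1.63018360e-02 -3.00591280e+01]
 [ 9.94903935e-01  1.65876027e-02  9.94535631e-02 -5.04354695e+02]
 [-9.91532876e-02 -1.80384766e-02  9.94908659e-01 -1.28075459e+03]
 [ 0.00000000e+00  0.00000000e+00  0.00000000e+00  1.00000000e+00]]
{'clock': 0.1, 'qpos': array([ 1.17360973e+00,  3.53582726e-01,  1.63403317e+00, -1.12735796e-05,
        1.15520998e+00, -2.39563500e-03]), 'qvel': array([ 0.00184782, -0.00217158, -0.00243687,  0.00042102, -0.00076258,
       -0.0010374 ]), 'joint_efforts': array([ 1.05092728e-03, -6.06350255e+01, -3.42818499e+01,  1.03202681e-04,
        4.11343121e-03,  3.82809858e-06]), 'eef_pos': array([240.22463279, 576.53987387, 230.64574154]), 'tcp_rot': array([-3.14035942e+00,  7.35398681e-06,  2.74680626e+00]), 'contact_force': array([-0.14020891,  0.00635197, -0.27346154]), 'wrist_torque': array([ 0.06702474, -0.01960194,  0.02494108]), 'grasp_force': 0.0, 'opening': 0.9966633261070783}
```

View pics/side0.png

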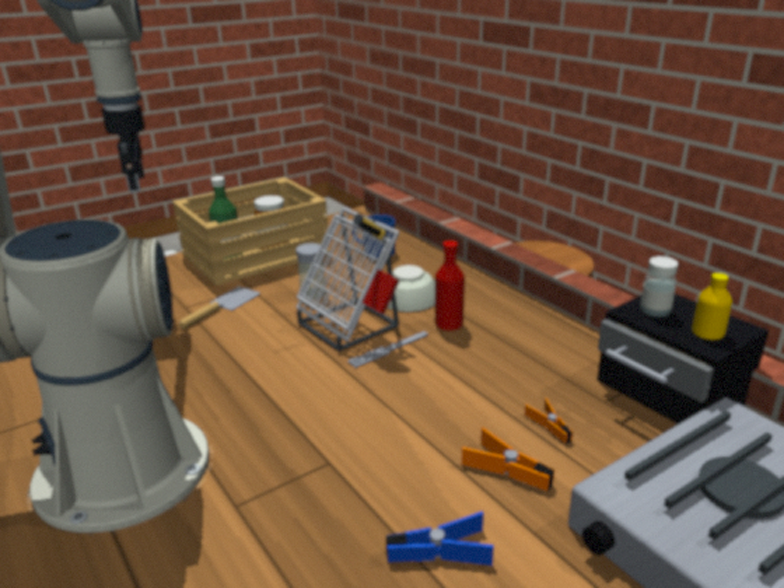

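View pics/top0.png

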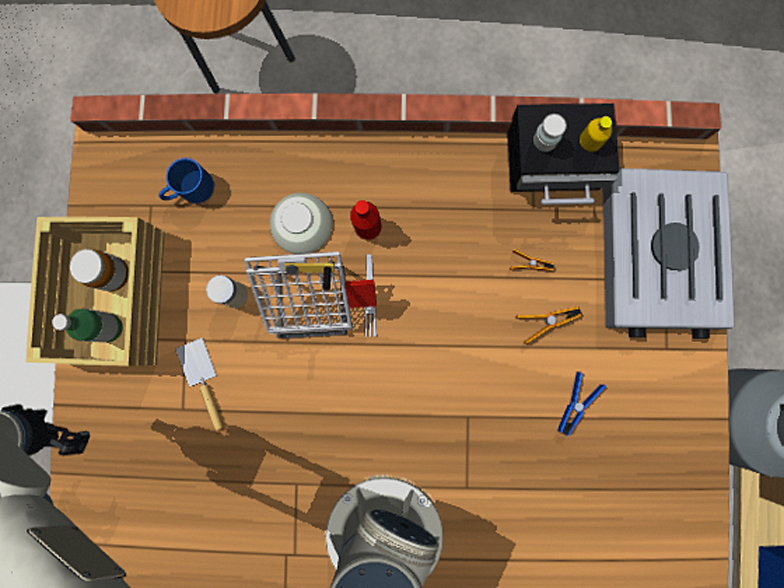

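The side view shows the leaning basket with the red tab at (380,290), the bottle at (450,290) and the larger orange clamp's hinge at about (511,456). The top view shows the tab at (361,294), the turnbutton from (292,269) with its post near (327,275), the large orange clamp's hinge at (551,320), the sauce bottle at (366,220), the shaker at (221,291) and the bowl at (300,222). Next I'll zoom in.

Run:
```python
import cv2,pickle,numpy as np
t=pickle.load(open("top.pkl","rb"))["image"][:,:,::-1]; s=pickle.load(open("side.pkl","rb"))["image"][:,:,::-1]
def c(im,x,y,w,h,W,H): return cv2.resize(im[y:y+h,x:x+w],(W,H),interpolation=cv2.INTER_CUBIC)
# top basket: x170..280,y170..245 ; scale5.
a=c(t,165,165,110,80,550,400); b=c(t,360,210,60,40,240,160)
cv=np.zeros((600,800,3),np.uint8); cv[:400,:550]=a; cv[:160,555:795]=b
cv[170:170+420,555:555+240]=c(s,200,140,80,140,240,420)
cv[405:405+195,0:390]=c(s,310,295,130,65,390,195)
cv2.imwrite("pics/c1.png",cv)
```

```text
(no output)
```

View pics/c1.png

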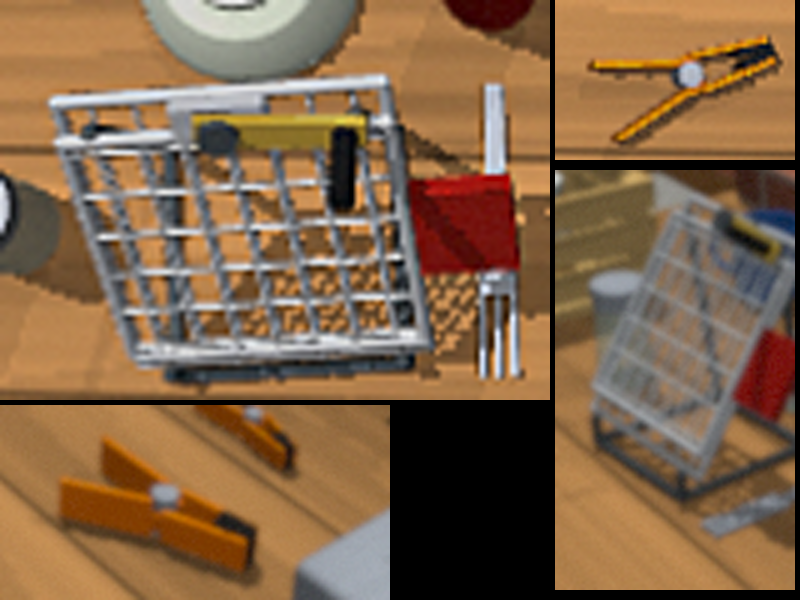

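The crop shows the tab corners at about (410,180), (512,177), (517,270) and (421,275). The turnbutton pivot is at (218,137), pointing towards the tab, and the post runs from (345,130) to (342,208). The clamp hinge is at (690,74) with the dark jaws at the right end. Now I'll fit the poses.

```bash
cat > h.py <<'E'
import cv2,pickle,numpy as np
from scipy.optimize import minimize,least_squares
def proj(f,P):
    P=np.atleast_2d(P).astype(float); W=f["world_to_cam"]; c=P@W[:3,:3].T+W[:3,3]
    c=c*[1,-1,-1]
    return cv2.projectPoints(c.reshape(-1,1,3),np.zeros(3),np.zeros(3),f["mtx"],np.array(f["D"]))[0].reshape(-1,2)
def ray(f,px):
    u=cv2.undistortPoints(np.array([[px]],float),f["mtx"],np.array(f["D"]))[0,0]
    W=f["world_to_cam"]; R=W[:3,:3]; return -R.T@W[:3,3], R.T@np.array([u[0],-u[1],-1.])
def onz(f,px,z):
    o,d=ray(f,px); return o+d*(z-o[2])/d[2]
s35,c35=np.sin(np.radians(35)),np.cos(np.radians(35))
def frame(yaw):
    Rz=np.array([[np.cos(yaw),-np.sin(yaw),0],[np.sin(yaw),np.cos(yaw),0],[0,0,1]])
    return Rz@np.array([[c35,0,-s35],[0,1,0],[s35,0,c35]])   # cols n,y,u
def soft(f,polys,K=4):
    m=np.zeros((420*K,560*K),np.float32)
    for P in polys:
        h=cv2.convexHull(((proj(f,P)+.5)*K-.5).astype(np.float32))
        cv2.fillConvexPoly(m,np.round(h*16).astype(np.int32),1,shift=4)
    return cv2.resize(m,(560,420),interpolation=cv2.INTER_AREA)
def box(a,b): return np.array([[x,y,z] for x in(a[0],b[0]) for y in(a[1],b[1]) for z in(a[2],b[2])],float)
E
cat > fit.py <<'E'
from h import *
T=pickle.load(open("top.pkl","rb"));S=pickle.load(open("side.pkl","rb"))
def red(f,x0,y0,x1,y1):
    i=f["image"].astype(int); m=((i[...,0]>60)&(i[...,1]<40)&(i[...,2]<50)).astype(np.float32)
    k=np.zeros_like(m);k[y0:y1,x0:x1]=1; return m*k
mt=red(T,240,190,275,225); ms=red(S,255,188,288,228); print(mt.sum(),ms.sum())
tab=box((-6,-28,-35),(6,28,35))
def cost(p):
    R=frame(p[2]); P=tab@R.T+[p[0]*100,p[1]*100,125]
    return sum(np.abs(soft(f,[P])-m).sum() for f,m in((T,mt),(S,ms)))
c=onz(T,(258,209.6),125); print(c)
b=min((minimize(cost,[c[0]/100,c[1]/100,np.pi+y],method="Nelder-Mead",options=dict(initial_simplex=[[c[0]/100,c[1]/100,np.pi+y],[c[0]/100+.1,c[1]/100,np.pi+y],[c[0]/100,c[1]/100+.1,np.pi+y],[c[0]/100,c[1]/100,np.pi+y+.1]])) for y in(-.15,0,.15)),key=lambda r:r.fun)
print("tab",b.x,b.fun)
R=frame(b.x[2]);C=np.array([b.x[0]*100,b.x[1]*100,125])
cr=lambda u,v:(165+(u+.5)/5-.5,165+(v+.5)/5-.5)
# frame corners check
for (sy,sz),uv in {(-1,1):(50,102),(1,1):(388,80),(1,-1):(432,347),(-1,-1):(135,362)}.items():
    print(proj(T,C+R@[0,-118+sy*90,sz*115])[0],cr(*uv))
np.savez("tab.npz",C=C,yaw=b.x[2])
for d in (9,12,15,20):
  P=lambda q,h:C+R@[d+h,-118+65*np.sin(q),103-65*np.cos(q)]
  print(d,"piv",proj(T,C+R@[d,-118,103])[0],[(q,proj(T,P(q,0))[0].round(1),proj(T,P(q,46))[0].round(1)) for q in(1.4,1.57,1.75)])
print("obs base",cr(345,130),"tip",cr(342,205),"piv",cr(218,137))
h=onz(T,(393.4,228.1),33);j=onz(T,(414.4,222.6),32);a=onz(T,(372,234.9),32)
print("clamp",h,j,a,np.hypot(*(j-h)[:2]),np.hypot(*(h-a)[:2]),np.degrees(np.arctan2(*(j-h)[1::-1])),np.degrees(np.arctan2(*(h-a)[1::-1])))
print("sauce",onz(T,(262,147),180),"shaker",onz(T,(158,205),110),"bowl",onz(T,(214,158),50))
E
python3 fit.py
```

```text
379.0 409.0
[501.03635085  50.70381558 125.        ]
tab [5.01402083 0.51474804 3.11067211] 139.6875
[176.5237043  176.60338621] (174.6, 185.0)
[245.47056963 179.61078543] (242.2, 180.6)
[249.57553434 234.4208007 ] (251.0, 234.0)
[189.72965608 231.42533073] (191.6, 237.0)
9 piv [210.7646248 183.824177 ] [(1.4, array([235.6, 187.9]), array([233.4, 201. ])), (1.57, array([235.7, 185. ]), array([233.4, 198.1])), (1.75, array([235. , 181.8]), array([232.7, 194.9]))]
12 piv [210.57792113 184.65321131] [(1.4, array([235.5, 188.7]), array([233.2, 201.9])), (1.57, array([235.6, 185.8]), array([233.3, 198.9])), (1.75, array([234.8, 182.6]), array([232.5, 195.8]))]
15 piv [210.39061616 185.4851689 ] [(1.4, array([235.3, 189.6]), array([233.1, 202.7])), (1.57, array([235.4, 186.6]), array([233.1, 199.8])), (1.75, array([234.7, 183.4]), array([232.4, 196.6]))]
20 piv [210.07709819 186.87829832] [(1.4, array([235.1, 191. ]), array([232.8, 204.2])), (1.57, array([235.2, 188. ]), array([232.9, 201.3])), (1.75, array([234.4, 184.8]), array([232.1, 198.1]))]
obs base (233.6, 190.6) tip (233.0, 205.6) piv (208.2, 192.0)
clamp [ 462.14515179 -345.46613946   33.        ] [ 479.61088716 -408.94725678   32.        ] [ 441.01024815 -281.75277528   32.        ] 65.83998912024228 67.12731878442355 -74.61667691278352 -71.64836063726585
sauce [664.47209468  39.83229856 180.        ] shaker [511.07672245 336.96885305 110.        ] bowl [662.01557858 192.58110051  50.        ]
```

```bash
cat > fit2.py <<'E'
exec(open("fit.py").read().split("b=min(")[0])
cr=lambda u,v:(165+(u+.5)/5-.5,165+(v+.5)/5-.5)
ct=[((0,-28,35),(410,180)),((0,28,35),(512,177)),((0,28,-35),(517,271)),((0,-28,-35),(421,275))]
cf=[((0,-208,115),(50,102)),((0,-28,115),(388,80)),((0,-28,-115),(432,347)),((0,-208,-115),(135,362))]
def obj(p,full=0):
    R=frame(p[2]);C=np.array([p[0],p[1],125+p[5]])
    r=[]
    for (l,uv) in ct: r+=list(proj(T,C+R@(np.array(l)+[6,0,0]))[0]-cr(*uv))
    for (l,uv) in cf: r+=list((proj(T,C+R@np.array(l))[0]-cr(*uv))*.7)
    q,d=p[3],p[4]
    piv=proj(T,C+R@[d+3,-118,103])[0]-cr(218,137)
    P=lambda h:C+R@[d+h,-118+65*np.sin(q),103-65*np.cos(q)]
    r+=list(piv*.5)+list(proj(T,P(46))[0]-cr(342,203))+list((proj(T,P(0))[0]-cr(345,133))*.5)
    r+=[p[5]/3,(d-14)/6]
    return np.array(r)
o=least_squares(obj,[501,51,3.1,1.5,14,0],x_scale=[10,10,.1,.1,5,1])
p=o.x;print(p.round(3));print(o.fun.round(1))
print(cost([p[0]/100,p[1]/100,p[2]]))
np.savez("tab.npz",C=[p[0],p[1],125],yaw=p[2],q=p[3],d=p[4])
R=frame(p[2]);C=np.array([p[0],p[1],125])
# side check overlay + top overlay
out=[]
for f,(x,y,w,h) in((T,(165,165,110,80)),(S,(200,140,100,110))):
    k=5 if f is T else 4
    im=cv2.resize(np.ascontiguousarray(f["image"][y:y+h,x:x+w,::-1]),(w*k,h*k),interpolation=cv2.INTER_CUBIC)
    D=lambda Q:[tuple(int(round(v)) for v in ((q+.5-[x,y])*k-.5)) for q in proj(f,Q)]
    for a,b,c in(((6,-28,-35),(6,28,35),(0,255,0)),((0,-208,-115),(0,-28,115),(255,255,0))):
        pts=[(a[0],a[1],a[2]),(a[0],b[1],a[2]),(a[0],b[1],b[2]),(a[0],a[1],b[2])]
        cv2.polylines(im,[np.array(D(np.array(pts)@R.T+C))],True,c,1)
    q,d=p[3:5]
    P=lambda h:C+R@[d+h,-118+65*np.sin(q),103-65*np.cos(q)]
    L=D(np.array([C+R@[d,-118,103],P(0),P(46)])); cv2.polylines(im,[np.array(L)],False,(255,0,255),1)
    out.append(im)
cv_=np.zeros((600,800,3),np.uint8)
cv_[:400,:550]=out[0]; cv_[160:600,400:800]=out[1]
cv2.imwrite("pics/ov.png",cv_)
E
python3 fit2.py
```

```text
379.0 409.0
[501.03635085  50.70381558 125.        ]
[ 5.04165e+02  5.18360e+01  3.21500e+00  1.37500e+00  1.74310e+01
 -4.17000e-01]
[-0.5  1.6 -0.2  1.   0.7 -1.1  0.1 -0.8 -0.7 -0.8  0.3 -0.6  0.6  0.3
  0.2  0.5 -0.  -0.6 -0.2 -0.2 -0.   0.3 -0.1  0.6]
170.6875
```

View pics/ov.png

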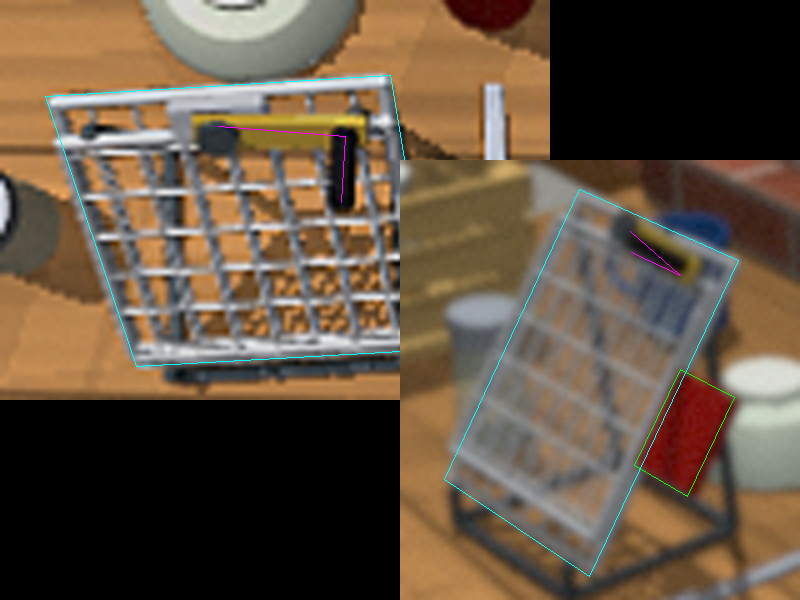

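The overlay matches the frame and tab in both views. The turnbutton angle is nearer 1.5. I'll write a helper that turns target poses into equal move rows.

```bash
cat > mv.py <<'E'
from h import *
from scipy.linalg import expm,logm
from scipy.spatial.transform import Rotation as Ro
from rig import r
z=np.load("tab.npz");C=z["C"];RB=frame(float(z["yaw"]));n,yb,u=RB.T
def pose(p,R): M=np.eye(4);M[:3,:3]=R;M[:3,3]=p;return M
def cur():
    s=r.sense(); return pose(s["eef_pos"],Ro.from_euler("xyz",s["tcp_rot"]).as_matrix())
def tool(zt,yt): zt=zt/np.linalg.norm(zt); yt=yt-zt*(yt@zt); yt/=np.linalg.norm(yt); return np.c_[np.cross(yt,zt),yt,zt]
def plan(M1,M0=None,vmax=50,straight=False):
    M0=cur() if M0 is None else M0
    D=np.linalg.inv(M0)@M1; w=Ro.from_matrix(D[:3,:3]).as_rotvec()
    N=int(max(np.ceil(np.linalg.norm(D[:3,3])/vmax),np.ceil(np.degrees(np.linalg.norm(w))/9.5),1))
    X=np.real(expm(logm(D)/N)) if np.linalg.norm(w)>1e-6 else pose(D[:3,3]/N,np.eye(3))
    print("N",N,"t",X[:3,3].round(2),"w",Ro.from_matrix(X[:3,:3]).as_rotvec().round(4))
    M=M0.copy();o=[]
    for i in range(N): M=M@X;o.append(M[:3,3].round(0).tolist())
    print(" path",o[::3],o[-1]); return M1
def post(q,d=19,back=0): return C+RB@[d+9+back,-118+65*np.sin(q),103-65*np.cos(q)]
E
python3 - <<'E'
from mv import *
R=tool(-n,u+yb)
print(post(1.48),n,yb,u)
M=plan(pose(post(1.48,back=110),R))
M=plan(pose(post(1.48),R),M)
E
```

```text
[532.91818749 107.37053232 220.60500075] [-0.81693083 -0.06028335  0.57357644] [ 0.07359238 -0.9972884   0.        ] [0.57202113 0.04221086 0.81915204]
N 13 t [-45.25   5.5  -11.34] w [-0.0841 -0.0134  0.1325]
 path [[284.0, 564.0, 242.0], [397.0, 490.0, 278.0], [466.0, 372.0, 306.0], [481.0, 233.0, 311.0], [443.0, 101.0, 284.0]] [443.0, 101.0, 284.0]
N 3 t [-0.    0.   36.67] w [0. 0. 0.]
 path [[473.0, 103.0, 263.0]] [533.0, 107.0, 221.0]
```

Emit:
arm_command --deltas '[{"tx": -45.2, "ty": 5.5, "tz": -11.3, "wx": -0.084, "wy": -0.0134, "wz": 0.1325}, {"tx": -45.2, "ty": 5.5, "tz": -11.3, "wx": -0.084, "wy": -0.0134, "wz": 0.1325}, {"tx": -45.2, "ty": 5.5, "tz": -11.3, "wx": -0.084, "wy": -0.0134, "wz": 0.1325}, {"tx": -45.2, "ty": 5.5, "tz": -11.3, "wx": -0.084, "wy": -0.0134, "wz": 0.1325}, {"tx": -45.2, "ty": 5.5, "tz": -11.3, "wx": -0.084, "wy": -0.0134, "wz": 0.1325}, {"tx": -45.2, "ty": 5.5, "tz": -11.3, "wx": -0.084, "wy": -0.0134, "wz": 0.1325}, {"tx": -45.2, "ty": 5.5, "tz": -11.3, "wx": -0.084, "wy": -0.0134, "wz": 0.1325}]'

```text
schema error: expected keys hand, tx, ty, tz, wx, wy, wz
```

Emit:
arm_command --deltas '[{"tx": -45.2, "ty": 5.5, "tz": -11.3, "wx": -0.084, "wy": -0.0134, "wz": 0.1325}, {"tx": -45.2, "ty": 5.5, "tz": -11.3, "wx": -0.084, "wy": -0.0134, "wz": 0.1325}, {"tx": -45.2, "ty": 5.5, "tz": -11.3, "wx": -0.084, "wy": -0.0134, "wz": 0.1325}, {"tx": -45.2, "ty": 5.5, "tz": -11.3, "wx": -0.084, "wy": -0.0134, "wz": 0.1325}, {"tx": -45.2, "ty": 5.5, "tz": -11.3, "wx": -0.084, "wy": -0.0134, "wz": 0.1325}, {"tx": -45.2, "ty": 5.5, "tz": -11.3, "wx": -0.084, "wy": -0.0134, "wz": 0.1325}]'

```text
schema error: expected keys hand, tx, ty, tz, wx, wy, wz
```

Run:
```python
from mv import *
print(r.sense()["qpos"],cur())
R=tool(-n,u+yb)
M=plan(pose(post(1.48,back=60),R))
M=plan(pose(post(1.48),R),M)
```

```text
[ 1.17360973e+00  3.53582726e-01  1.63403317e+00 -1.12735796e-05
  1.15520998e+00 -2.39563500e-03] [[-9.23078740e-01  3.84610740e-01 -4.67528295e-04  2.40224633e+02]
 [ 3.84611024e-01  9.23078034e-01 -1.14120340e-03  5.76539874e+02]
 [-7.35398681e-06 -1.23323714e-03 -9.99999240e-01  2.30645742e+02]
 [ 0.00000000e+00  0.00000000e+00  0.00000000e+00  1.00000000e+00]]
N 13 t [-46.4    7.57  -8.02] w [-0.0841 -0.0134  0.1325]
 path [[286.0, 566.0, 239.0], [406.0, 495.0, 266.0], [485.0, 379.0, 287.0], [511.0, 240.0, 286.0], [484.0, 104.0, 255.0]] [484.0, 104.0, 255.0]
N 2 t [-0. -0. 30.] w [0. 0. 0.]
 path [[508.0, 106.0, 238.0]] [533.0, 107.0, 221.0]
```

Emit:
arm_command --deltas '[{"hand": 85, "tx": -45.2, "ty": 5.5, "tz": -11.3, "wx": -0.084, "wy": -0.0134, "wz": 0.1325}, {"hand": 85, "tx": -45.2, "ty": 5.5, "tz": -11.3, "wx": -0.084, "wy": -0.0134, "wz": 0.1325}, {"hand": 85, "tx": -45.2, "ty": 5.5, "tz": -11.3, "wx": -0.084, "wy": -0.0134, "wz": 0.1325}, {"hand": 85, "tx": -45.2, "ty": 5.5, "tz": -11.3, "wx": -0.084, "wy": -0.0134, "wz": 0.1325}, {"hand": 85, "tx": -45.2, "ty": 5.5, "tz": -11.3, "wx": -0.084, "wy": -0.0134, "wz": 0.1325}, {"hand": 85, "tx": -45.2, "ty": 5.5, "tz": -11.3, "wx": -0.084, "wy": -0.0134, "wz": 0.1325}, {"hand": 85, "tx": -45.2, "ty": 5.5, "tz": -11.3, "wx": -0.084, "wy": -0.0134, "wz": 0.1325}]'

```text
clock: 0.98
eef_pos: [466.8, 370.7, 306.4]
tcp_rot: [2.589, -0.173, 1.837]
contact_force: [0.6, 0.3, 0.3]
opening: 0.999
grasp_force: 0.0
```

Emit:
arm_command --deltas '[{"hand": 85, "tx": -45.2, "ty": 5.5, "tz": -11.3, "wx": -0.084, "wy": -0.0134, "wz": 0.1325}, {"hand": 85, "tx": -45.2, "ty": 5.5, "tz": -11.3, "wx": -0.084, "wy": -0.0134, "wz": 0.1325}, {"hand": 85, "tx": -45.2, "ty": 5.5, "tz": -11.3, "wx": -0.084, "wy": -0.0134, "wz": 0.1325}, {"hand": 85, "tx": -45.2, "ty": 5.5, "tz": -11.3, "wx": -0.084, "wy": -0.0134, "wz": 0.1325}, {"hand": 85, "tx": -45.2, "ty": 5.5, "tz": -11.3, "wx": -0.084, "wy": -0.0134, "wz": 0.1325}, {"hand": 85, "tx": -45.2, "ty": 5.5, "tz": -11.3, "wx": -0.084, "wy": -0.0134, "wz": 0.1325}]'

```text
clock: 1.72
eef_pos: [461.1, 140.9, 299.2]
tcp_rot: [2.374, -0.52, 1.24]
contact_force: [-0.3, -0.2, 1.0]
opening: 0.997
grasp_force: 0.0
```

Run:
```python
from mv import *
print(r.sense()["qpos"],cur())
R=tool(-n,u+yb)
M=plan(pose(post(1.48,back=60),R))
M=plan(pose(post(1.48),R),M)
```

```text
[ 0.4740538  -0.27317891  2.44540998 -1.20689495  0.27401383  2.0939425 ] [[ 2.81849189e-01  5.68110006e-01  7.73183067e-01  4.61085014e+02]
 [ 8.20664128e-01 -5.60230514e-01  1.12481824e-01  1.40855474e+02]
 [ 4.97062797e-01  6.02820697e-01 -6.24128019e-01  2.99222609e+02]
 [ 0.00000000e+00  0.00000000e+00  0.00000000e+00  1.00000000e+00]]
N 2 t [-22.87   3.91  20.6 ] w [-0.0425  0.0002  0.0691]
 path [[473.0, 122.0, 277.0]] [484.0, 104.0, 255.0]
N 2 t [-0. -0. 30.] w [0. 0. 0.]
 path [[508.0, 106.0, 238.0]] [533.0, 107.0, 221.0]
```

Emit:
arm_command --deltas '[{"hand": 85, "tx": -22.9, "ty": 3.9, "tz": 20.6, "wx": -0.0425, "wy": 0.0, "wz": 0.069}, {"hand": 85, "tx": -22.9, "ty": 3.9, "tz": 20.6, "wx": -0.0425, "wy": 0.0, "wz": 0.069}, {"hand": 85, "tx": 0, "ty": 0, "tz": 0, "wx": 0, "wy": 0, "wz": 0}]'

```text
clock: 2.1
eef_pos: [475.0, 95.4, 293.3]
tcp_rot: [2.412, -0.591, 1.098]
contact_force: [0.3, 0.3, -1.0]
opening: 0.996
grasp_force: 0.0
```

Run:
```python
from mv import *
print(r.sense()["qpos"])
R=tool(-n,u+yb)
M=plan(pose(post(1.48,back=60),R))
M=plan(pose(post(1.48),R),M)
```

```text
[ 0.33114791 -0.26131881  2.4591214  -1.29512031  0.20053501  2.23345651]
N 1 t [-11.86 -22.38  31.22] w [-0.0461  0.0338  0.0027]
 path [[484.0, 104.0, 255.0]] [484.0, 104.0, 255.0]
N 2 t [-0. -0. 30.] w [0. 0. 0.]
 path [[508.0, 106.0, 238.0]] [533.0, 107.0, 221.0]
```

The forearm and tool are nearly in line (j5 close to 0), which is a wrist singularity. I'll use a steeper tool with its closing axis horizontal instead.

```bash
cat >> mv.py <<'E'
def rad(head,tilt,yt):  # tool z tilted 'tilt' deg forward from down at heading deg
    a,b=np.radians([head,tilt]); return tool(np.array([np.sin(b)*np.cos(a),np.sin(b)*np.sin(a),-np.cos(b)]),yt)
RP=rad(8,24,yb)
def pp(q,back=0,d=19): # tcp so the grasp point sits 4 mm outside the post point
    return C+RB@[d+32,-118+65*np.sin(q),103-65*np.cos(q)]+RP[:,2]*(19-back)
E
python3 - <<'E'
from mv import *
M=plan(pose(pp(1.48,90),RP)); print(M)
plan(pose(pp(1.48),RP),M)
E
```

```text
N 6 t [2.27 0.02 0.46] w [ 0.0347 -0.0755  0.1302]
 path [[476.0, 97.0, 294.0], [481.0, 101.0, 297.0]] [486.0, 102.0, 299.0]
[[ 9.11395941e-01  8.44219814e-02  4.02778310e-01  4.85531518e+02]
 [ 6.72541663e-02 -9.96128780e-01  5.66067999e-02  1.01964932e+02]
 [ 4.05997925e-01 -2.45026882e-02 -9.13545458e-01  2.98658986e+02]
 [ 0.00000000e+00  0.00000000e+00  0.00000000e+00  1.00000000e+00]]
N 2 t [-0.  0. 45.] w [0. 0. 0.]
 path [[504.0, 105.0, 258.0]] [522.0, 107.0, 216.0]
```

Emit:
arm_command --deltas '[{"hand": 85, "tx": 2.3, "ty": 0, "tz": 0.5, "wx": 0.0347, "wy": -0.0755, "wz": 0.13}, {"hand": 85, "tx": 2.3, "ty": 0, "tz": 0.5, "wx": 0.0347, "wy": -0.0755, "wz": 0.13}, {"hand": 85, "tx": 2.3, "ty": 0, "tz": 0.5, "wx": 0.0347, "wy": -0.0755, "wz": 0.13}, {"hand": 85, "tx": 2.3, "ty": 0, "tz": 0.5, "wx": 0.0347, "wy": -0.0755, "wz": 0.13}, {"hand": 85, "tx": 2.3, "ty": 0, "tz": 0.5, "wx": 0.0347, "wy": -0.0755, "wz": 0.13}, {"hand": 85, "tx": 2.3, "ty": 0, "tz": 0.5, "wx": 0.0347, "wy": -0.0755, "wz": 0.13}, {"hand": 85, "tx": 0, "ty": 0, "tz": 0, "wx": 0, "wy": 0, "wz": 0}]'

```text
clock: 2.98
eef_pos: [488.7, 99.4, 301.2]
tcp_rot: [3.11, -0.468, 0.149]
contact_force: [0.4, -0.3, 0.3]
opening: 0.993
grasp_force: 0.0
```

Run:
```python
from mv import *
print(r.sense()["qpos"])
M=plan(pose(pp(1.48,90),RP))
```

```text
[ 0.25139174 -0.15126274  2.12751049 -0.12054601  0.70625807  1.7546915 ]
N 1 t [-3.56 -2.99  0.9 ] w [ 0.0266 -0.0498  0.0676]
 path [[486.0, 102.0, 299.0]] [486.0, 102.0, 299.0]
```

Good. Now I'll correct the pose and descend over the post.

Emit:
arm_command --deltas '[{"hand": 85, "tx": -3.6, "ty": -3, "tz": 0.9, "wx": 0.0266, "wy": -0.0498, "wz": 0.0676}, {"hand": 85, "tx": 0, "ty": 0, "tz": 35, "wx": 0, "wy": 0, "wz": 0}, {"hand": 85, "tx": 0, "ty": 0, "tz": 0, "wx": 0, "wy": 0, "wz": 0}]'

```text
clock: 3.35
eef_pos: [496.6, 103.3, 263.4]
tcp_rot: [-3.117, -0.413, 0.077]
contact_force: [0.1, 0.2, 0.2]
opening: 0.997
grasp_force: 0.0
```

Run:
```python
from mv import *
from rig import imaging
print(r.sense()["qpos"])
M=plan(pose(pp(1.48),RP))
f=imaging.grab_frame("top");g=imaging.grab_frame("side")
a=cv2.resize(f["image"][165:245,165:275,::-1],(440,320),interpolation=cv2.INTER_CUBIC)
b=cv2.resize(g["image"][80:220,200:290,::-1],(360,560),interpolation=cv2.INTER_CUBIC)
c=np.zeros((560,800,3),np.uint8);c[:320,:440]=a;c[:,440:]=b;cv2.imwrite("pics/p1.png",c)
```

```text
[ 0.22658527 -0.06897525  2.12827272 -0.05822626  0.67072002  1.75382674]
N 2 t [ 2.16 -0.26 26.59] w [0.0008 0.0025 0.0013]
 path [[509.0, 105.0, 240.0]] [522.0, 107.0, 216.0]
```

View pics/p1.png

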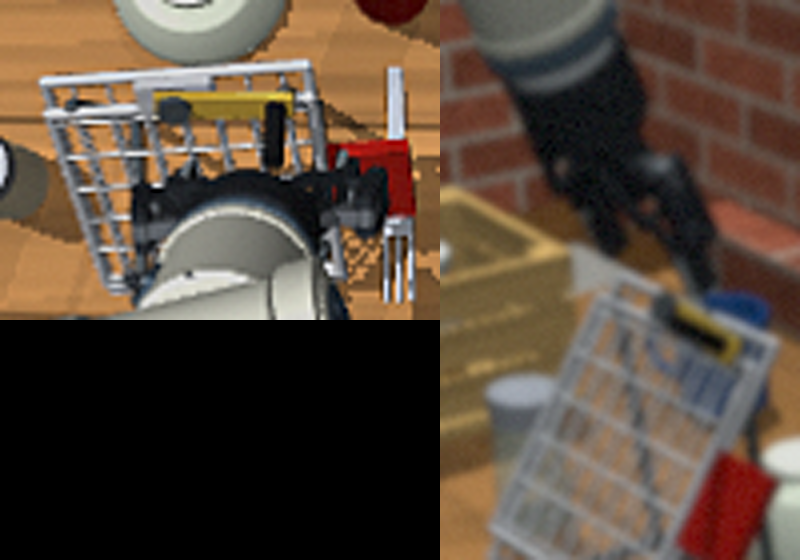

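The post is still clear of the open fingers. In the side crop it runs from its base at (725,348) to its tip at (680,312), and the brass plate ends at (740,350). I'll refine q and d from both views.

Run:
```python
from mv import *
T=pickle.load(open("top.pkl","rb"));S=pickle.load(open("side.pkl","rb"))
for q in(1.35,1.45,1.55,1.65):
  for d in(10,14,19):
    P=lambda h,L=65:C+RB@[d+h,-118+L*np.sin(q),103-L*np.cos(q)]
    print(q,d,[((proj(S,x)[0]-[200,80])*4+[440,0]).round(0).tolist() for x in(P(0),P(46),P(0,77))],[((proj(T,x)[0]-[165,165])*5).round(0).tolist() for x in(P(0),P(46),P(0,77))])
```

```text
1.35 10 [[724.0, 359.0], [677.0, 336.0], [733.0, 368.0]] [[343.0, 126.0], [339.0, 191.0], [366.0, 128.0]]
1.35 14 [[720.0, 357.0], [672.0, 334.0], [729.0, 366.0]] [[343.0, 131.0], [339.0, 197.0], [366.0, 133.0]]
1.35 19 [[715.0, 354.0], [667.0, 331.0], [724.0, 363.0]] [[342.0, 138.0], [339.0, 205.0], [365.0, 140.0]]
1.45 10 [[729.0, 350.0], [682.0, 327.0], [740.0, 358.0]] [[343.0, 117.0], [340.0, 183.0], [367.0, 118.0]]
1.45 14 [[725.0, 348.0], [678.0, 325.0], [736.0, 356.0]] [[343.0, 123.0], [339.0, 189.0], [366.0, 123.0]]
1.45 19 [[720.0, 346.0], [672.0, 323.0], [730.0, 353.0]] [[343.0, 130.0], [339.0, 196.0], [366.0, 130.0]]
1.55 10 [[734.0, 342.0], [687.0, 318.0], [745.0, 347.0]] [[343.0, 108.0], [339.0, 174.0], [366.0, 107.0]]
1.55 14 [[730.0, 340.0], [682.0, 316.0], [741.0, 345.0]] [[342.0, 114.0], [339.0, 180.0], [366.0, 113.0]]
1.55 19 [[725.0, 337.0], [677.0, 314.0], [736.0, 343.0]] [[342.0, 121.0], [338.0, 187.0], [365.0, 120.0]]
1.65 10 [[738.0, 333.0], [691.0, 309.0], [750.0, 336.0]] [[341.0, 100.0], [337.0, 165.0], [364.0, 97.0]]
1.65 14 [[734.0, 331.0], [686.0, 307.0], [746.0, 334.0]] [[340.0, 105.0], [336.0, 171.0], [363.0, 102.0]]
1.65 19 [[729.0, 328.0], [681.0, 304.0], [741.0, 332.0]] [[340.0, 112.0], [336.0, 179.0], [363.0, 109.0]]
```

Emit:
arm_command --deltas '[{"hand": 85, "tx": 2, "ty": 0, "tz": 26, "wx": 0, "wy": 0, "wz": 0}, {"hand": 85, "tx": 1, "ty": 0, "tz": 26, "wx": 0, "wy": 0, "wz": 0}, {"hand": 85, "tx": 0, "ty": 0, "tz": 0, "wx": 0, "wy": 0, "wz": 0}]' --squeeze 20

```text
clock: 3.82
eef_pos: [521.3, 106.6, 219.1]
tcp_rot: [-3.115, -0.415, 0.074]
contact_force: [0.2, -0.1, -0.7]
opening: 0.994
grasp_force: 0.0
```

Emit:
arm_command --deltas '[{"hand": 0, "tx": 0, "ty": 0, "tz": 0, "wx": 0, "wy": 0, "wz": 0}, {"hand": 0, "tx": 0, "ty": 0, "tz": 0, "wx": 0, "wy": 0, "wz": 0}, {"hand": 0, "tx": 0, "ty": 0, "tz": 0, "wx": 0, "wy": 0, "wz": 0}, {"hand": 0, "tx": 0, "ty": 0, "tz": 0, "wx": 0, "wy": 0, "wz": 0}, {"hand": 0, "tx": 0, "ty": 0, "tz": 0, "wx": 0, "wy": 0, "wz": 0}]' --squeeze 20

```text
clock: 4.45
eef_pos: [522.1, 106.8, 220.0]
tcp_rot: [-3.114, -0.417, 0.072]
contact_force: [-3.2, 2.4, 4.7]
opening: 0.157
grasp_force: 21.5
```

Gripped on the post (13.4 mm). I'll compute the arc rows.

Run:
```python
from mv import *
R=cur()[:3,:3]
P=lambda q:RB@[0,65*np.sin(q),-65*np.cos(q)]
Q=np.linspace(1.45,-0.03,13)
print(np.array([R.T@(P(b)-P(a)) for a,b in zip(Q,Q[1:])]).round(1).tolist())
```

```text
[[-6.7, -1.3, 4.1], [-6.5, -2.3, 4.0], [-6.2, -3.2, 3.9], [-5.8, -4.1, 3.6], [-5.4, -4.9, 3.4], [-4.8, -5.7, 3.0], [-4.2, -6.3, 2.7], [-3.5, -6.9, 2.3], [-2.7, -7.3, 1.8], [-1.9, -7.7, 1.3], [-1.1, -7.9, 0.9], [-0.2, -8.0, 0.3]]
```

Emit:
arm_command --deltas '[{"hand": 0, "tx": -6.7, "ty": -1.3, "tz": 4.1, "wx": 0, "wy": 0, "wz": 0}, {"hand": 0, "tx": -6.5, "ty": -2.3, "tz": 4.0, "wx": 0, "wy": 0, "wz": 0}, {"hand": 0, "tx": -6.2, "ty": -3.2, "tz": 3.9, "wx": 0, "wy": 0, "wz": 0}, {"hand": 0, "tx": -5.8, "ty": -4.1, "tz": 3.6, "wx": 0, "wy": 0, "wz": 0}, {"hand": 0, "tx": -5.4, "ty": -4.9, "tz": 3.4, "wx": 0, "wy": 0, "wz": 0}, {"hand": 0, "tx": -4.8, "ty": -5.7, "tz": 3.0, "wx": 0, "wy": 0, "wz": 0}]'

```text
clock: 5.2
eef_pos: [494.3, 125.2, 183.4]
tcp_rot: [-3.118, -0.411, 0.073]
contact_force: [0.9, -10.6, -8.6]
opening: 0.153
grasp_force: 22.4
```

Emit:
arm_command --deltas '[{"hand": 0, "tx": -4.2, "ty": -6.3, "tz": 2.7, "wx": 0, "wy": 0, "wz": 0}, {"hand": 0, "tx": -3.5, "ty": -6.9, "tz": 2.3, "wx": 0, "wy": 0, "wz": 0}, {"hand": 0, "tx": -2.7, "ty": -7.3, "tz": 1.8, "wx": 0, "wy": 0, "wz": 0}, {"hand": 0, "tx": -1.9, "ty": -7.7, "tz": 1.3, "wx": 0, "wy": 0, "wz": 0}, {"hand": 0, "tx": 0, "ty": 0, "tz": 0, "wx": 0, "wy": 0, "wz": 0}]'

```text
clock: 5.82
eef_pos: [484.4, 153.9, 172.2]
tcp_rot: [-3.116, -0.412, 0.073]
contact_force: [-4.7, -1.2, -5.9]
opening: 0.151
grasp_force: 22.0
```

Emit:
arm_command --deltas '[{"hand": 0, "tx": -1.1, "ty": -7.9, "tz": 0.9, "wx": 0, "wy": 0, "wz": 0}, {"hand": 0, "tx": 0, "ty": -4, "tz": 0, "wx": 0, "wy": 0, "wz": 0}, {"hand": 0, "tx": 0, "ty": 0, "tz": 0, "wx": 0, "wy": 0, "wz": 0}]'

```text
clock: 6.2
eef_pos: [483.2, 165.8, 171.8]
tcp_rot: [-3.116, -0.413, 0.073]
contact_force: [-4.9, -0.2, -5.8]
opening: 0.152
grasp_force: 21.6
```

Emit:
arm_command --deltas '[{"hand": 0, "tx": 0, "ty": -4, "tz": 0, "wx": 0, "wy": 0, "wz": 0}, {"hand": 0, "tx": 0, "ty": 0, "tz": 0, "wx": 0, "wy": 0, "wz": 0}]'

```text
clock: 6.45
eef_pos: [483.1, 169.0, 171.9]
tcp_rot: [-3.117, -0.413, 0.073]
contact_force: [-3.8, -8.2, -4.1]
opening: 0.156
grasp_force: 21.5
```

Emit:
arm_command --deltas '[{"hand": 0, "tx": 0, "ty": -2, "tz": 0, "wx": 0, "wy": 0, "wz": 0}, {"hand": 0, "tx": 0, "ty": 0, "tz": 0, "wx": 0, "wy": 0, "wz": 0}]'

```text
clock: 6.7
eef_pos: [482.9, 169.4, 171.9]
tcp_rot: [-3.12, -0.412, 0.074]
contact_force: [1.1, -20.8, -2.6]
opening: 0.155
grasp_force: 22.1
```

The turnbutton is at its hard stop. Now release, retreat and plan the approach to the clamp.

Emit:
arm_command --deltas '[{"hand": 40, "tx": 0, "ty": 1.5, "tz": 0, "wx": 0, "wy": 0, "wz": 0}, {"hand": 50, "tx": 0, "ty": 0, "tz": 0, "wx": 0, "wy": 0, "wz": 0}, {"hand": 70, "tx": 0, "ty": 0, "tz": -30, "wx": 0, "wy": 0, "wz": 0}, {"hand": 85, "tx": 0, "ty": 0, "tz": -45, "wx": 0, "wy": 0, "wz": 0}, {"hand": 85, "tx": 0, "ty": 0, "tz": -45, "wx": 0, "wy": 0, "wz": 0}]'

```text
clock: 7.32
eef_pos: [436.2, 164.6, 284.6]
tcp_rot: [-3.113, -0.418, 0.072]
contact_force: [0.9, 0.1, 0.4]
opening: 0.993
grasp_force: 0.0
```

```bash
cat >> mv.py <<'E'
def Rd(h,t=0): a=np.radians(h); return tool(np.array([0,0,-1.]),np.array([np.cos(a),np.sin(a),0]))
H=np.array([462,-345.]);ax=np.radians(-73);gx=H-55*np.array([np.cos(ax),np.sin(ax)])
E
python3 - <<'E'
from mv import *
print(r.sense()["qpos"])
M=plan(pose([400,60,300],Rd(-110)))
M=plan(pose([*gx,130],Rd(-163)),M)
E
```

```text
[ 0.44798304 -0.1682885   2.16251328 -0.18024899  0.75384431  2.04736077]
N 4 t [-5.59 26.79 -6.35] w [-0.0289 -0.1015  0.1053]
 path [[431.0, 137.0, 287.0], [400.0, 60.0, 300.0]] [400.0, 60.0, 300.0]
N 8 t [35.57 29.2  21.25] w [-0.     -0.      0.1156]
 path [[423.0, 20.0, 279.0], [464.0, -111.0, 215.0], [458.0, -248.0, 151.0]] [446.0, -292.0, 130.0]
```

Emit:
arm_command --deltas '[{"hand": 85, "tx": -5.6, "ty": 26.8, "tz": -6.4, "wx": -0.029, "wy": -0.1015, "wz": 0.1053}, {"hand": 85, "tx": -5.6, "ty": 26.8, "tz": -6.4, "wx": -0.029, "wy": -0.1015, "wz": 0.1053}, {"hand": 85, "tx": -5.6, "ty": 26.8, "tz": -6.4, "wx": -0.029, "wy": -0.1015, "wz": 0.1053}, {"hand": 85, "tx": -5.6, "ty": 26.8, "tz": -6.4, "wx": -0.029, "wy": -0.1015, "wz": 0.1053}]'

```text
clock: 7.82
eef_pos: [400.5, 59.3, 299.7]
tcp_rot: [3.141, 0.001, -0.352]
contact_force: [0.4, 0.1, 0.1]
opening: 0.995
grasp_force: 0.0
```

Emit:
arm_command --deltas '[{"hand": 85, "tx": 35.6, "ty": 29.2, "tz": 21.3, "wx": 0, "wy": 0, "wz": 0.1156}, {"hand": 85, "tx": 35.6, "ty": 29.2, "tz": 21.3, "wx": 0, "wy": 0, "wz": 0.1156}, {"hand": 85, "tx": 35.6, "ty": 29.2, "tz": 21.3, "wx": 0, "wy": 0, "wz": 0.1156}, {"hand": 85, "tx": 35.6, "ty": 29.2, "tz": 21.3, "wx": 0, "wy": 0, "wz": 0.1156}, {"hand": 85, "tx": 35.6, "ty": 29.2, "tz": 21.3, "wx": 0, "wy": 0, "wz": 0.1156}, {"hand": 85, "tx": 35.6, "ty": 29.2, "tz": 21.3, "wx": 0, "wy": 0, "wz": 0.1156}, {"hand": 85, "tx": 35.6, "ty": 29.2, "tz": 21.3, "wx": 0, "wy": 0, "wz": 0.1156}, {"hand": 85, "tx": 35.6, "ty": 29.2, "tz": 21.3, "wx": 0, "wy": 0, "wz": 0.1156}]'

```text
clock: 8.82
eef_pos: [446.7, -295.2, 128.4]
tcp_rot: [-3.141, -0.003, -1.278]
contact_force: [0.8, -0.3, 0.2]
opening: 0.993
grasp_force: 0.0
```

Run:
```python
from mv import *
from rig import imaging
print(r.sense()["qpos"])
M=plan(pose([*gx,7],Rd(-163)))
f=imaging.grab_frame("top");g=imaging.grab_frame("side")
pickle.dump(f,open("top2.pkl","wb"))
a=cv2.resize(f["image"][165:245,165:275,::-1],(440,320),interpolation=cv2.INTER_CUBIC)
e=cv2.resize(f["image"][200:260,350:430,::-1],(320,240),interpolation=cv2.INTER_CUBIC)
b=cv2.resize(g["image"][280:360,310:400,::-1],(360,320),interpolation=cv2.INTER_CUBIC)
d=cv2.resize(g["image"][140:200,220:290,::-1],(280,240),interpolation=cv2.INTER_CUBIC)
c=np.zeros((560,800,3),np.uint8);c[:320,:440]=a;c[:320,440:]=b;c[320:,:320]=e;c[320:,440:720]=d;cv2.imwrite("pics/p2.png",c)
# orange lever ends check: expected handles/jaw in crop e
for x,y in((0,0),(65,0),(-72,27),(-72,-27),(-55,0)):
    p=H+np.array([[np.cos(ax),-np.sin(ax)],[np.sin(ax),np.cos(ax)]])@[x,y]
    print((x,y),((proj(f,[*p,32])[0]-[350,200])*4+[0,320]).round(0))
```

```text
[-5.85792138e-01  3.39650430e-01  1.91760987e+00 -2.07972331e-03
  8.81782443e-01  2.26407718e+00]
N 3 t [-1.050e+00 -2.000e-02  4.047e+01] w [-0.0001 -0.001  -0.0012]
 path [[446.0, -294.0, 88.0]] [446.0, -292.0, 7.0]
(0, 0) [173. 433.]
(65, 0) [255. 408.]
(-72, 27) [ 70. 425.]
(-72, -27) [ 91. 495.]
(-55, 0) [102. 453.]
```

View pics/p2.png

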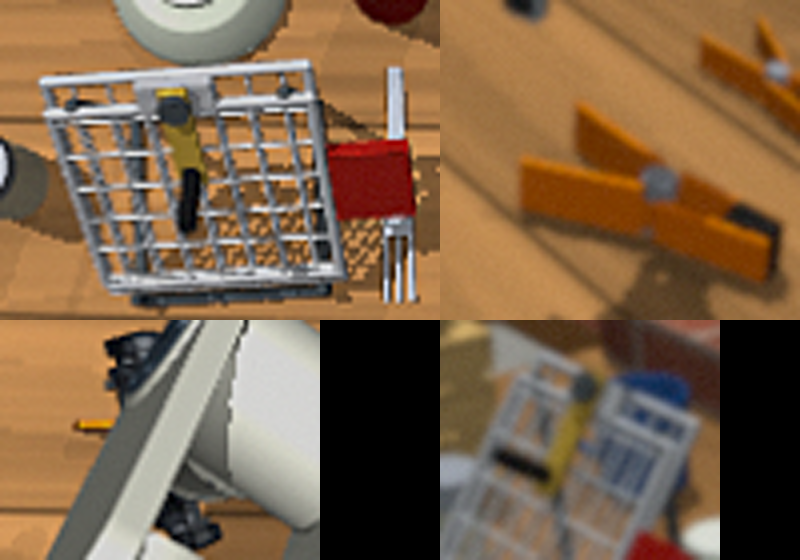

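The turnbutton now points straight down the slope, with the post at (188,200) in the top crop. The gripper straddles the clamp handles, and a handle end shows at (78,425), as expected. Descending.

Emit:
arm_command --deltas '[{"hand": 85, "tx": -3, "ty": 0, "tz": 45, "wx": 0, "wy": 0, "wz": 0}, {"hand": 85, "tx": 0, "ty": 0, "tz": 45, "wx": 0, "wy": 0, "wz": 0}, {"hand": 85, "tx": 0, "ty": 0, "tz": 22, "wx": 0, "wy": 0, "wz": 0}, {"hand": 85, "tx": 0, "ty": 0, "tz": 9, "wx": 0, "wy": 0, "wz": 0}, {"hand": 85, "tx": 0, "ty": 0, "tz": 0, "wx": 0, "wy": 0, "wz": 0}]'

```text
clock: 9.55
eef_pos: [445.3, -290.4, 7.9]
tcp_rot: [3.141, -0.001, -1.274]
contact_force: [0.4, -0.6, 0.9]
opening: 0.994
grasp_force: 0.0
```

Emit:
arm_command --deltas '[{"hand": 20, "tx": 0, "ty": 0, "tz": 0, "wx": 0, "wy": 0, "wz": 0}, {"hand": 20, "tx": 0, "ty": 0, "tz": 0, "wx": 0, "wy": 0, "wz": 0}, {"hand": 20, "tx": 0, "ty": 0, "tz": 0, "wx": 0, "wy": 0, "wz": 0}, {"hand": 20, "tx": 0, "ty": 0, "tz": 0, "wx": 0, "wy": 0, "wz": 0}, {"hand": 20, "tx": 0, "ty": 0, "tz": 0, "wx": 0, "wy": 0, "wz": 0}, {"hand": 20, "tx": 0, "ty": 0, "tz": 0, "wx": 0, "wy": 0, "wz": 0}]' --squeeze 50

```text
clock: 10.3
eef_pos: [446.8, -291.5, 10.1]
tcp_rot: [-3.14, -0.005, -1.274]
contact_force: [-0.3, 3.4, 15.4]
opening: 0.263
grasp_force: 48.4
```

Gripped with the handles squeezed to about 22 mm, so the jaws are fully open. Planning the lift, turn and tilt.

```bash
cat >> mv.py <<'E'
RF=tool(-u,-n)
def fin(off=0,du=0,dn=0,L=107,zc=6): return C+yb*(L+off)-u*zc+u*du+n*dn
E
python3 - <<'E'
from mv import *
print(fin(),fin(90))
M=plan(pose([446.8,-291.5,120],cur()[:3,:3]))
M=plan(pose([460,-220,230],Rd(-80)),M)
M=plan(pose([480,-170,230],Rd(4)),M)
M=plan(pose(fin(90,du=60),RF),M)
E
```

```text
[508.6077288  -55.12690478 120.08508773] [ 515.23104337 -144.88286115  120.08508773]
N 3 t [  0.16  -0.07 -36.63] w [0. 0. 0.]
 path [[447.0, -292.0, 47.0]] [447.0, -292.0, 120.0]
N 9 t [ -3.78  -7.95 -12.23] w [ 0.0002 -0.0006 -0.161 ]
 path [[453.0, -286.0, 132.0], [466.0, -263.0, 169.0], [466.0, -236.0, 206.0]] [460.0, -220.0, 230.0]
N 9 t [ 6.12 -2.33  0.  ] w [ 0.      0.     -0.1629]
 path [[466.0, -217.0, 230.0], [478.0, -202.0, 230.0], [482.0, -183.0, 230.0]] [480.0, -170.0, 230.0]
N 4 t [ 5.66 21.13 10.9 ] w [ 0.1527 -0.0003 -0.0009]
 path [[501.0, -163.0, 219.0], [550.0, -142.0, 169.0]] [550.0, -142.0, 169.0]
```

Emit:
arm_command --deltas '[{"hand": 20, "tx": 0, "ty": 0, "tz": -20, "wx": 0, "wy": 0, "wz": 0}, {"hand": 20, "tx": 0, "ty": 0, "tz": -45, "wx": 0, "wy": 0, "wz": 0}, {"hand": 20, "tx": 0, "ty": 0, "tz": -45, "wx": 0, "wy": 0, "wz": 0}, {"hand": 20, "tx": -3.8, "ty": -8, "tz": -12.2, "wx": 0, "wy": 0, "wz": -0.161}, {"hand": 20, "tx": -3.8, "ty": -8, "tz": -12.2, "wx": 0, "wy": 0, "wz": -0.161}, {"hand": 20, "tx": -3.8, "ty": -8, "tz": -12.2, "wx": 0, "wy": 0, "wz": -0.161}, {"hand": 20, "tx": -3.8, "ty": -8, "tz": -12.2, "wx": 0, "wy": 0, "wz": -0.161}, {"hand": 20, "tx": -3.8, "ty": -8, "tz": -12.2, "wx": 0, "wy": 0, "wz": -0.161}]'

```text
clock: 11.3
eef_pos: [466.1, -252.4, 179.8]
tcp_rot: [3.14, -0.001, -0.464]
contact_force: [0.2, -0.0, -1.2]
opening: 0.258
grasp_force: 49.4
```

Emit:
arm_command --deltas '[{"hand": 20, "tx": -3.8, "ty": -8, "tz": -12.2, "wx": 0, "wy": 0, "wz": -0.161}, {"hand": 20, "tx": -3.8, "ty": -8, "tz": -12.2, "wx": 0, "wy": 0, "wz": -0.161}, {"hand": 20, "tx": -3.8, "ty": -8, "tz": -12.2, "wx": 0, "wy": 0, "wz": -0.161}, {"hand": 20, "tx": -3.8, "ty": -8, "tz": -12.2, "wx": 0, "wy": 0, "wz": -0.161}, {"hand": 20, "tx": 6.1, "ty": -2.3, "tz": 0, "wx": 0, "wy": 0, "wz": -0.163}, {"hand": 20, "tx": 6.1, "ty": -2.3, "tz": 0, "wx": 0, "wy": 0, "wz": -0.163}, {"hand": 20, "tx": 6.1, "ty": -2.3, "tz": 0, "wx": 0, "wy": 0, "wz": -0.163}, {"hand": 20, "tx": 6.1, "ty": -2.3, "tz": 0, "wx": 0, "wy": 0, "wz": -0.163}]'

```text
clock: 12.3
eef_pos: [476.9, -200.3, 228.1]
tcp_rot: [3.14, 0.001, 0.832]
contact_force: [0.5, -0.5, -1.2]
opening: 0.259
grasp_force: 49.4
```

Emit:
arm_command --deltas '[{"hand": 20, "tx": 6.1, "ty": -2.3, "tz": 0, "wx": 0, "wy": 0, "wz": -0.163}, {"hand": 20, "tx": 6.1, "ty": -2.3, "tz": 0, "wx": 0, "wy": 0, "wz": -0.163}, {"hand": 20, "tx": 6.1, "ty": -2.3, "tz": 0, "wx": 0, "wy": 0, "wz": -0.163}, {"hand": 20, "tx": 6.1, "ty": -2.3, "tz": 0, "wx": 0, "wy": 0, "wz": -0.163}, {"hand": 20, "tx": 6.1, "ty": -2.3, "tz": 0, "wx": 0, "wy": 0, "wz": -0.163}]'

```text
clock: 12.92
eef_pos: [478.6, -168.6, 228.1]
tcp_rot: [3.142, 0.002, 1.647]
contact_force: [0.8, -0.7, -0.5]
opening: 0.264
grasp_force: 49.4
```

Run:
```python
from mv import *
print(r.sense()["qpos"])
M=plan(pose(fin(90,du=60),RF))
```

```text
[-0.3404771   0.17267944  1.88477598 -0.00193855  1.08333482 -0.41564673]
N 4 t [ 5.22 21.35 10.34] w [0.1527 0.0006 0.0004]
 path [[500.0, -162.0, 218.0], [550.0, -142.0, 169.0]] [550.0, -142.0, 169.0]
```

Emit:
arm_command --deltas '[{"hand": 20, "tx": 5.2, "ty": 21.3, "tz": 10.3, "wx": 0.1527, "wy": 0, "wz": 0}, {"hand": 20, "tx": 5.2, "ty": 21.3, "tz": 10.3, "wx": 0.1527, "wy": 0, "wz": 0}, {"hand": 20, "tx": 5.2, "ty": 21.3, "tz": 10.3, "wx": 0.1527, "wy": 0, "wz": 0}, {"hand": 20, "tx": 5.2, "ty": 21.3, "tz": 10.3, "wx": 0.1527, "wy": 0, "wz": 0}, {"hand": 20, "tx": 0, "ty": 0, "tz": 0, "wx": 0, "wy": 0, "wz": 0}]'

```text
clock: 13.55
eef_pos: [549.4, -141.8, 163.2]
tcp_rot: [-2.521, -0.001, 1.643]
contact_force: [-0.3, 0.2, -1.2]
opening: 0.262
grasp_force: 49.4
```

Run:
```python
from mv import *
print(r.sense()["qpos"])
M=plan(pose(fin(70),RF))
```

```text
[-0.17104629  0.67971112  1.40465861 -0.14035565  1.6626907  -0.21269275]
N 2 t [ 9.69 -1.48 27.5 ] w [-0.0047 -0.0008 -0.0003]
 path [[532.0, -133.0, 142.0]] [514.0, -125.0, 120.0]
```

Emit:
arm_command --deltas '[{"hand": 20, "tx": 9.7, "ty": -1.5, "tz": 27.5, "wx": -0.0047, "wy": 0, "wz": 0}, {"hand": 20, "tx": 9.7, "ty": -1.5, "tz": 27.5, "wx": 0, "wy": 0, "wz": 0}, {"hand": 20, "tx": 0, "ty": 0, "tz": 0, "wx": 0, "wy": 0, "wz": 0}]'

```text
clock: 13.92
eef_pos: [512.7, -126.0, 126.3]
tcp_rot: [-2.535, 0.001, 1.641]
contact_force: [0.3, -0.0, -0.5]
opening: 0.258
grasp_force: 49.4
```

```bash
cat > look.py <<'E'
from mv import *
from rig import imaging
import sys
M=cur(); f=imaging.grab_frame("top");g=imaging.grab_frame("side")
R=M[:3,:3]; ctr=M[:3,3]-6*R[:,2]
h,m,t=ctr+55*R[:,0],ctr+107*R[:,0],ctr+120*R[:,0]
B=[C+RB@[6,y,z_] for y,z_ in((-28,-35),(28,-35),(28,35),(-28,35))]
out=[]
for f_,(x,y,w,hh),k in((f,(225,180,75,70),6),(g,(245,170,85,95),4)):
    im=cv2.resize(np.ascontiguousarray(f_["image"][y:y+hh,x:x+w,::-1]),(w*k,hh*k),interpolation=cv2.INTER_CUBIC)
    raw=im.copy()
    D=lambda Q:np.round((proj(f_,np.array(Q))+.5-[x,y])*k-.5).astype(int)
    cv2.polylines(im,[D(B)],True,(0,255,0),1)
    Z=16*R[:,2];Y=R[:,1]
    for s in(13,-13): 
        for c in (1,-1): cv2.polylines(im,[D([ctr-17*R[:,0]+12*np.sign(s)*Y+c*Z,h+c*Z+s*Y*.6,t+c*Z+s*Y*1.4])],False,(255,0,255),1)
    for p in D([h-Z,m]): cv2.circle(im,tuple(int(v) for v in p),3,(255,255,0),-1)
    out+=[im,raw]
cv_=np.zeros((600,800,3),np.uint8);cv_[:420,:450]=out[0];cv_[:380,455:795]=out[2]
cv_[425:600,:190]=cv2.resize(out[1],(190,175));cv_[385:600,455:650]=cv2.resize(out[3],(195,215))
cv2.imwrite(sys.argv[1],cv_)
print(((M[:3,3]-fin())@RB).round(1))
E
python3 look.py pics/s1.png
```

```text
[ 4.5 71.   4.4]
```

View pics/s1.png

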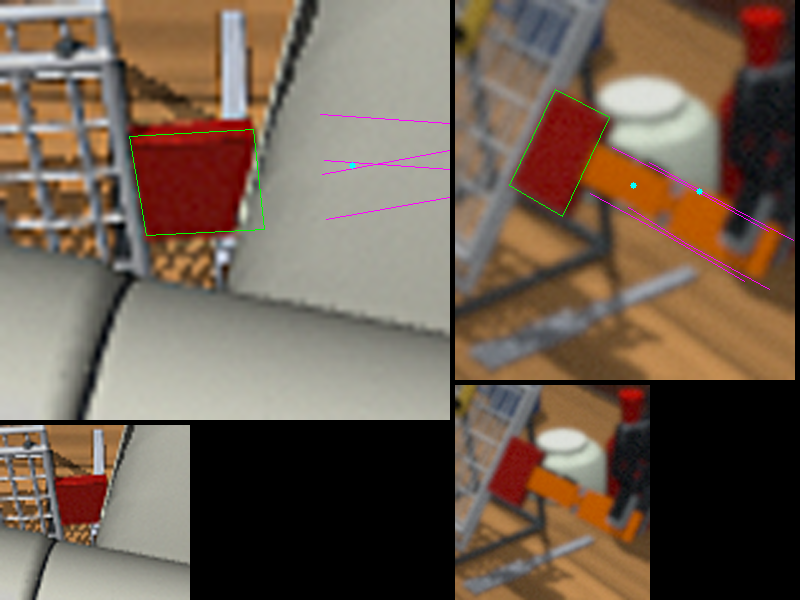

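The side view shows the clamp tip at about (590,140)–(585,190), close behind the tab's free edge. The near lever stands out along n, so I'll compare with properly offset predictions.

Run:
```python
from mv import *
S=pickle.load(open("side.pkl","rb"))
M=cur();R=M[:3,:3];ctr=M[:3,3]-6*R[:,2];nn=-R[:,1];uu=-R[:,2];X=R[:,0]
for nm,x,o in(("tip",120,18),("tip",120,26),("hinge",55,12),("hinge",55,18),("hend",-17,12)):
    print(nm,o,[((proj(S,ctr+x*X+o*nn+s*16*uu)[0]-[245,170])*4+[455,0]).round(0).tolist() for s in(1,-1)])
print("finger near",[((proj(S,ctr+x*X+16*nn+20*uu)[0]-[245,170])*4+[455,0]).round(0).tolist() for x in (-11,11)])
```

```text
tip 18 [[614.0, 143.0], [592.0, 190.0]]
tip 26 [[606.0, 140.0], [584.0, 187.0]]
hinge 12 [[689.0, 183.0], [666.0, 231.0]]
hinge 18 [[683.0, 180.0], [660.0, 228.0]]
hend 12 [[771.0, 227.0], [747.0, 277.0]]
finger near [[763.0, 215.0], [737.0, 201.0]]
```

Run:
```python
from rig import imaging
import cv2
g=imaging.grab_frame("side")["image"][:,:,::-1]
cv2.imwrite("pics/s2.png",cv2.resize(g[180:250,265:345],(800,700),interpolation=cv2.INTER_CUBIC)[:600])
```

```text
(no output)
```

View pics/s2.png

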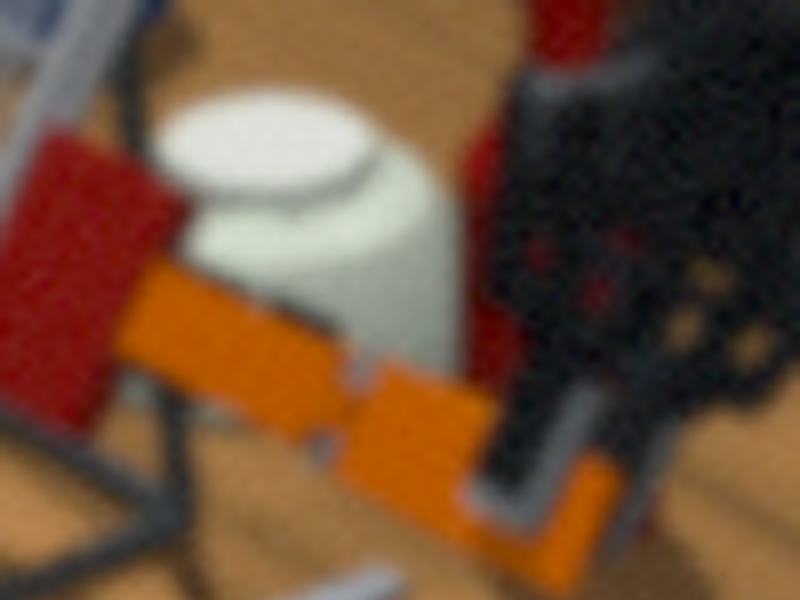

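The clamp matches my grip model to within a few mm along its length. First I'll correct the n/u offset, then slide it on.

Run:
```python
from mv import *
M=plan(pose(fin(65,du=1),RF)); plan(pose(fin(0,L=103,du=1),RF),M,vmax=15)
```

```text
N 1 t [6.97 2.66 5.85] w [ 0.0079  0.0001 -0.0041]
 path [[514.0, -120.0, 121.0]] [514.0, -120.0, 121.0]
N 5 t [13.8  0.  -0. ] w [0. 0. 0.]
 path [[513.0, -106.0, 121.0], [510.0, -65.0, 121.0]] [509.0, -51.0, 121.0]
```

Emit:
arm_command --deltas '[{"hand": 20, "tx": 7, "ty": 2.7, "tz": 5.9, "wx": 0.008, "wy": 0, "wz": -0.004}, {"hand": 20, "tx": 0, "ty": 0, "tz": 0, "wx": 0, "wy": 0, "wz": 0}]'

```text
clock: 14.32
eef_pos: [512.7, -118.8, 118.6]
tcp_rot: [-2.526, -0.001, 1.645]
contact_force: [-0.8, 0.5, -0.8]
opening: 0.258
grasp_force: 49.4
```

Run:
```python
from mv import *
M=plan(pose(fin(65,du=1),RF)); plan(pose(fin(0,L=103,du=1),RF),vmax=15)
```

```text
N 1 t [-1.21 -0.38 -2.58] w [-0.0045 -0.0007  0.0012]
 path [[514.0, -120.0, 121.0]] [514.0, -120.0, 121.0]
N 5 t [13.56 -0.06 -0.51] w [-0.0009 -0.0001  0.0002]
 path [[512.0, -105.0, 119.0], [510.0, -65.0, 120.0]] [509.0, -51.0, 121.0]
```

Emit:
arm_command --deltas '[{"hand": 20, "tx": 13.6, "ty": -0.1, "tz": -1.5, "wx": -0.003, "wy": 0, "wz": 0}, {"hand": 20, "tx": 13.6, "ty": -0.1, "tz": -1, "wx": 0, "wy": 0, "wz": 0}, {"hand": 20, "tx": 13.6, "ty": 0, "tz": 0, "wx": 0, "wy": 0, "wz": 0}, {"hand": 20, "tx": 0, "ty": 0, "tz": 0, "wx": 0, "wy": 0, "wz": 0}]'

```text
clock: 14.82
eef_pos: [510.8, -77.2, 121.0]
tcp_rot: [-2.529, -0.001, 1.646]
contact_force: [-0.1, -0.9, -1.4]
opening: 0.259
grasp_force: 49.4
```

Emit:
arm_command --deltas '[{"hand": 20, "tx": 13.6, "ty": 0, "tz": 0, "wx": 0, "wy": 0, "wz": 0}, {"hand": 20, "tx": 13.6, "ty": 0, "tz": 0, "wx": 0, "wy": 0, "wz": 0}, {"hand": 20, "tx": 0, "ty": 0, "tz": 0, "wx": 0, "wy": 0, "wz": 0}]'

```text
clock: 15.2
eef_pos: [508.7, -50.3, 121.0]
tcp_rot: [-2.529, -0.001, 1.646]
contact_force: [0.0, -0.8, -0.7]
opening: 0.257
grasp_force: 49.4
```

```bash
python3 look.py pics/s3.png
```

```text
[ 0.1 -4.8  1. ]
```

View pics/s3.png

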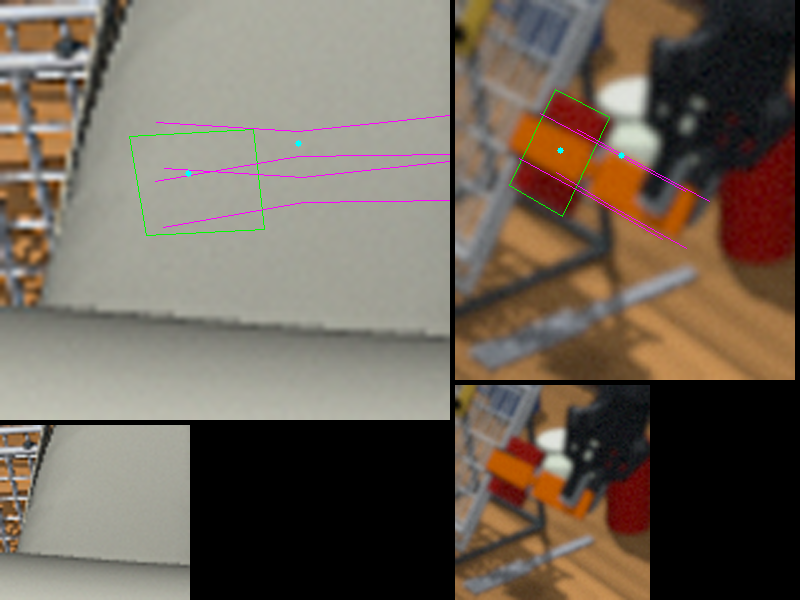

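The jaws straddle the tab and are centred up the slope, with no contact force. Releasing and backing off up the slope.

Emit:
arm_command --deltas '[{"hand": 30, "tx": 0, "ty": 0, "tz": 0, "wx": 0, "wy": 0, "wz": 0}, {"hand": 40, "tx": 0, "ty": 0, "tz": 0, "wx": 0, "wy": 0, "wz": 0}, {"hand": 60, "tx": 0, "ty": 0, "tz": 0, "wx": 0, "wy": 0, "wz": 0}, {"hand": 85, "tx": 0, "ty": 0, "tz": 0, "wx": 0, "wy": 0, "wz": 0}, {"hand": 85, "tx": 0, "ty": 0, "tz": 0, "wx": 0, "wy": 0, "wz": 0}]'

```text
clock: 15.92
eef_pos: [508.9, -51.3, 121.0]
tcp_rot: [-2.529, -0.001, 1.645]
contact_force: [0.2, -0.1, -0.0]
opening: 0.995
grasp_force: 0.0
```

Emit:
arm_command --deltas '[{"hand": 85, "tx": 0, "ty": 0, "tz": -15, "wx": 0, "wy": 0, "wz": 0}, {"hand": 85, "tx": 0, "ty": 0, "tz": -30, "wx": 0, "wy": 0, "wz": 0}, {"hand": 85, "tx": 0, "ty": 0, "tz": -40, "wx": 0, "wy": 0, "wz": 0}, {"hand": 85, "tx": -20, "ty": 0, "tz": -40, "wx": 0, "wy": 0, "wz": 0}]'

```text
clock: 16.42
eef_pos: [583.1, -65.2, 225.3]
tcp_rot: [-2.53, -0.001, 1.646]
contact_force: [0.6, -0.6, -0.6]
opening: 0.998
grasp_force: 0.0
```

Run:
```python
from mv import *
print(r.sense()["qpos"])
M=plan(pose([480,-300,260],Rd(4)))
```

```text
[-0.06689931  0.65202586  1.30330522 -0.08246822  1.79231416 -0.1356814 ]
N 6 t [-37.77 -21.09   1.57] w [-1.019e-01  1.000e-04  1.000e-03]
 path [[568.0, -104.0, 236.0], [517.0, -222.0, 257.0]] [480.0, -300.0, 260.0]
```

Emit:
arm_command --deltas '[{"hand": 85, "tx": -38, "ty": -21, "tz": 1.6, "wx": -0.102, "wy": 0, "wz": 0}, {"hand": 85, "tx": -38, "ty": -21, "tz": 1.6, "wx": -0.102, "wy": 0, "wz": 0}, {"hand": 85, "tx": -38, "ty": -21, "tz": 1.6, "wx": -0.102, "wy": 0, "wz": 0}, {"hand": 85, "tx": -38, "ty": -21, "tz": 1.6, "wx": -0.102, "wy": 0, "wz": 0}, {"hand": 85, "tx": -38, "ty": -21, "tz": 1.6, "wx": -0.102, "wy": 0, "wz": 0}, {"hand": 85, "tx": -38, "ty": -21, "tz": 1.6, "wx": -0.102, "wy": 0, "wz": 0}]'

```text
clock: 17.18
eef_pos: [479.7, -303.8, 259.5]
tcp_rot: [3.137, 0.001, 1.645]
contact_force: [0.5, -0.1, 0.0]
opening: 0.996
grasp_force: 0.0
```

```bash
cat > fin.py <<'E'
from mv import *
from rig import imaging
f=imaging.grab_frame("top");g=imaging.grab_frame("side")
# where the clamp should be if mouth at tab centre, biting
out=[]
q=.095
for f_,(x,y,w,hh),k in((f,(200,165,100,90),4),(g,(220,140,95,120),4)):
    im=cv2.resize(np.ascontiguousarray(f_["image"][y:y+hh,x:x+w,::-1]),(w*k,hh*k),interpolation=cv2.INTER_CUBIC)
    D=lambda Q:np.round((proj(f_,np.array(Q))+.5-[x,y])*k-.5).astype(int)
    cv2.polylines(im,[D([C+RB@[6,a,b] for a,b in((-28,-35),(28,-35),(28,35),(-28,35))])],True,(0,255,0),1)
    for a,b in((52,17),(-13,16),(124,16)):  # hinge disc, tips, handle ends
        o={52:[0],-13:[-14,14],124:[-26,26]}[a]
        for nn in o:
            p=D([C+RB@[nn,a,b]])[0]; cv2.circle(im,tuple(int(v) for v in p),2,(255,255,0),-1); print(a,nn,p)
    out.append(im)
c=np.zeros((480,800,3),np.uint8);c[:360,:400]=out[0];c[:480,405:785]=out[1];cv2.imwrite("pics/f1.png",c)
E
python3 fin.py
```

```text
52 0 [305 155]
-13 -14 [211 146]
-13 14 [211 176]
124 -26 [408 122]
124 26 [413 178]
52 0 [271 278]
-13 -14 [222 251]
-13 14 [193 239]
124 -26 [372 331]
124 26 [319 309]
```

View pics/f1.png

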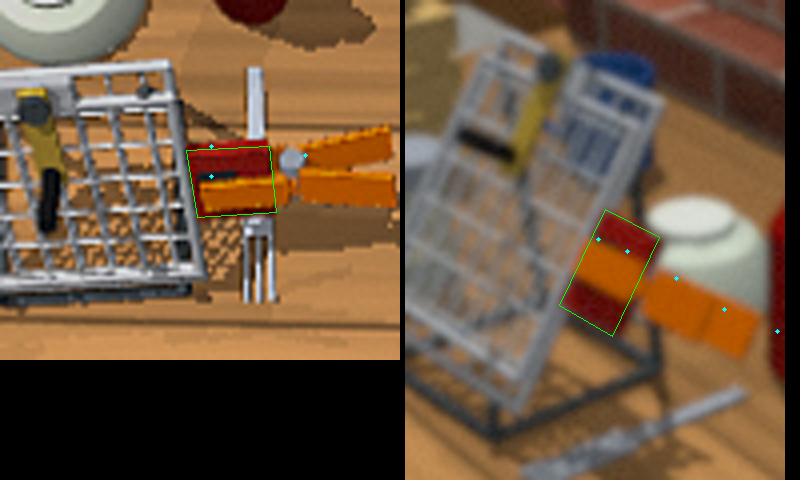

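The clamp holds on the tab: in the top crop the hinge disc is at (291,160) and the tip at x≈200. It sits roughly 9 mm too deep towards the basket and may be slightly pitched. I'll measure that with a mask fit.

```bash
cat > cfit.py <<'E'
from mv import *
from rig import imaging
F=[imaging.grab_frame("top"),imaging.grab_frame("side")]
def omask(f,c):
    i=cv2.cvtColor(f["image"],cv2.COLOR_RGB2HSV).astype(int)
    m=((i[...,0]>=7)&(i[...,0]<=20)&(i[...,1]>225)&(i[...,2]>90)).astype(np.float32)
    k=np.zeros_like(m);k[c[1]:c[3],c[0]:c[2]]=1;return m*k
Ms=[omask(F[0],(243,185,305,225)),omask(F[1],(258,190,320,235))]
print([m.sum() for m in Ms])
def bar(x0,n0,x1,n1,th,w):
    return np.array([[x,n_-s*th*np.sign(n0),z_] for (x,n_) in((x0,n0),(x1,n1)) for s in(0,1) for z_ in(-w,w)])
def model(p):
    dy,du,dn,pit,yaw,wj,tip=p
    parts=[b for s in(1,-1) for b in(bar(0,s*12,-72,s*25.3,7,16),bar(0,s*12,65,s*tip,7,wj))]
    out=[]
    for b in parts:
        L=np.c_[b[:,1],-(b[:,0]-52),b[:,2]]  # n,yb,u about the mouth
        L=L@Ro.from_rotvec([pit,0,0]).as_matrix().T@Ro.from_rotvec([0,0,yaw]).as_matrix().T+[dn,dy,du]
        out.append(L@RB.T+C)
    return out
def cost(p):
    c=sum(np.abs(soft(f,model(p))-m).sum() for f,m in zip(F,Ms))
    return c+((p[5]-14)/3)**2+((p[6]-18)/3)**2+(p[2]/2)**2
best=None
for dy in(-9,-2):
  for pit in(-.1,0,.1):
    x0=np.array([dy,-2,0,pit,0,15,18.])
    s=np.vstack([x0]+[x0+d for d in np.diag([5,4,2,.08,.08,2,3])])
    o=minimize(cost,x0,method="Nelder-Mead",options=dict(initial_simplex=s,maxiter=500,xatol=.01,fatol=.05))
    print(o.fun.round(1),o.x.round(3))
E
python3 cfit.py
```

```text
[np.float32(548.0), np.float32(491.0)]
420.2 [-11.599  -1.518   7.627   0.074   0.016  15.88    5.619]
431.2 [-9.674 -0.776  3.941  0.076 -0.038 14.816 10.175]
414.8 [-1.0551e+01 -1.8960e+00  7.4590e+00  7.9000e-02  8.0000e-03  1.4396e+01
  3.8060e+00]
447.0 [-9.916 -3.569  2.438  0.094 -0.041 12.994 15.41 ]
419.7 [-10.77   -2.035  10.796   0.079   0.043  12.28    5.308]
421.9 [-11.318  -2.288   9.795   0.077   0.032  12.848   6.624]
```

The fit consistently gives the clamp about 10.5 mm too deep, 2 mm low and pitched by 0.08 rad. I'll re-grip and correct it.

```bash
cat >> mv.py <<'E'
def tp(y,uu,nn=0): return C+RB@[nn,y,uu]
E
python3 - <<'E'
from mv import *
M=plan(pose(tp(117,110),RF)); M=plan(pose(tp(97,70),RF),M); M=plan(pose(tp(97,0),RF),M)
E
```

```text
N 6 t [39.23 20.5   2.32] w [ 0.1019 -0.0002 -0.0003]
 path [[497.0, -263.0, 257.0], [547.0, -141.0, 237.0]] [576.0, -60.0, 215.0]
N 1 t [20.  0. 40.] w [0. 0. 0.]
 path [[551.0, -42.0, 182.0]] [551.0, -42.0, 182.0]
N 2 t [ 0. -0. 35.] w [0. 0. 0.]
 path [[531.0, -43.0, 154.0]] [511.0, -45.0, 125.0]
```

Emit:
arm_command --deltas '[{"hand": 85, "tx": 39.2, "ty": 20.5, "tz": 2.3, "wx": 0.102, "wy": 0, "wz": 0}, {"hand": 85, "tx": 39.2, "ty": 20.5, "tz": 2.3, "wx": 0.102, "wy": 0, "wz": 0}, {"hand": 85, "tx": 39.2, "ty": 20.5, "tz": 2.3, "wx": 0.102, "wy": 0, "wz": 0}, {"hand": 85, "tx": 39.2, "ty": 20.5, "tz": 2.3, "wx": 0.102, "wy": 0, "wz": 0}, {"hand": 85, "tx": 39.2, "ty": 20.5, "tz": 2.3, "wx": 0.102, "wy": 0, "wz": 0}, {"hand": 85, "tx": 39.2, "ty": 20.5, "tz": 2.3, "wx": 0.102, "wy": 0, "wz": 0}, {"hand": 85, "tx": 0, "ty": 0, "tz": 0, "wx": 0, "wy": 0, "wz": 0}]'

```text
clock: 18.25
eef_pos: [576.7, -54.6, 210.8]
tcp_rot: [-2.523, -0.002, 1.65]
contact_force: [-0.9, -0.1, 0.1]
opening: 0.993
grasp_force: 0.0
```

Run:
```python
from mv import *
M=plan(pose(tp(97,70),RF)); M=plan(pose(tp(97,0),RF),M)
```

```text
N 1 t [14.59 -3.25 37.25] w [-0.0074  0.002   0.0059]
 path [[551.0, -42.0, 182.0]] [551.0, -42.0, 182.0]
N 2 t [ 0. -0. 35.] w [0. 0. 0.]
 path [[531.0, -43.0, 154.0]] [511.0, -45.0, 125.0]
```

Emit:
arm_command --deltas '[{"hand": 85, "tx": 14.6, "ty": -3.2, "tz": 18, "wx": -0.0074, "wy": 0.002, "wz": 0.006}, {"hand": 85, "tx": 0, "ty": 0, "tz": 19, "wx": 0, "wy": 0, "wz": 0}, {"hand": 85, "tx": 0, "ty": 0, "tz": 20, "wx": 0, "wy": 0, "wz": 0}, {"hand": 85, "tx": 0, "ty": 0, "tz": 0, "wx": 0, "wy": 0, "wz": 0}]'

```text
clock: 18.75
eef_pos: [538.7, -46.9, 169.0]
tcp_rot: [-2.535, 0.001, 1.639]
contact_force: [-0.3, -0.2, 0.5]
opening: 0.995
grasp_force: 0.0
```

Run:
```python
from mv import *
M=plan(pose(tp(97,0),RF))
```

```text
N 2 t [ 1.97  1.38 25.84] w [ 0.0022 -0.001  -0.0024]
 path [[525.0, -46.0, 147.0]] [511.0, -45.0, 125.0]
```

Emit:
arm_command --deltas '[{"hand": 85, "tx": 3.9, "ty": 2.8, "tz": 20, "wx": 0.004, "wy": -0.002, "wz": -0.005}, {"hand": 85, "tx": 0, "ty": 0, "tz": 20, "wx": 0, "wy": 0, "wz": 0}, {"hand": 85, "tx": 0, "ty": 0, "tz": 12, "wx": 0, "wy": 0, "wz": 0}, {"hand": 85, "tx": 0, "ty": 0, "tz": 0, "wx": 0, "wy": 0, "wz": 0}]'

```text
clock: 19.25
eef_pos: [511.4, -45.2, 124.3]
tcp_rot: [-2.532, -0.0, 1.644]
contact_force: [0.9, 0.3, -0.1]
opening: 0.991
grasp_force: 0.0
```

Run:
```python
from mv import *
M=plan(pose(tp(97,0),RF))
```

```text
N 1 t [ 0.31 -0.44 -0.51] w [ 0.0008 -0.0007 -0.0002]
 path [[511.0, -45.0, 125.0]] [511.0, -45.0, 125.0]
```

Emit:
arm_command --deltas '[{"hand": 20, "tx": 0, "ty": 0, "tz": 0, "wx": 0, "wy": 0, "wz": 0}, {"hand": 20, "tx": 0, "ty": 0, "tz": 0, "wx": 0, "wy": 0, "wz": 0}, {"hand": 20, "tx": 0, "ty": 0, "tz": 0, "wx": 0, "wy": 0, "wz": 0}, {"hand": 20, "tx": 0, "ty": 0, "tz": 0, "wx": 0, "wy": 0, "wz": 0}, {"hand": 20, "tx": 0, "ty": 0, "tz": 0, "wx": 0, "wy": 0, "wz": 0}, {"hand": 20, "tx": 0, "ty": 0, "tz": 0, "wx": 0, "wy": 0, "wz": 0}]' --squeeze 50

```text
clock: 20.0
eef_pos: [512.0, -45.3, 124.8]
tcp_rot: [-2.533, -0.0, 1.644]
contact_force: [0.0, 0.6, -0.4]
opening: 0.256
grasp_force: 50.8
```

```bash
python3 cfit.py | head -3; python3 -c "
from mv import *
print(((cur()[:3,3]-C)@RB).round(1), r.sense()['wrist_torque'])"
```

```text
[np.float32(0.0), np.float32(423.0)]
983.9 [  5.224 -23.923   1.61    0.219  -0.273  11.424  18.446]
911.5 [-16.37  -28.321   3.463   0.233  -0.034  11.796   3.923]
[-0.6 97.4  0.2] [ 0.01573608 -0.35320933 -0.02910476]
```

Emit:
arm_command --deltas '[{"hand": 20, "tx": -5.3, "ty": -0.3, "tz": 3.2, "wx": 0, "wy": 0.035, "wz": 0}, {"hand": 20, "tx": -5.3, "ty": -0.3, "tz": 3.2, "wx": 0, "wy": 0.035, "wz": 0}, {"hand": 20, "tx": 0, "ty": 0, "tz": 0, "wx": 0, "wy": 0, "wz": 0}, {"hand": 20, "tx": 0, "ty": 0, "tz": 0, "wx": 0, "wy": 0, "wz": 0}]'

```text
clock: 20.6
eef_pos: [508.4, -56.3, 119.7]
tcp_rot: [-2.531, -0.058, 1.603]
contact_force: [0.3, -0.0, -1.1]
opening: 0.253
grasp_force: 50.9
```

```bash
python3 -c "
from mv import *
M=cur();print(((M[:3,3]-C)@RB).round(1),Ro.from_matrix(RF.T@M[:3,:3]).as_rotvec().round(3))"
```

```text
[ -0.  108.2  -6.5] [-0.002  0.071  0.001]
```

Release and back off along the tool axis.

Emit:
arm_command --deltas '[{"hand": 30, "tx": 0, "ty": 0, "tz": 0, "wx": 0, "wy": 0, "wz": 0}, {"hand": 40, "tx": 0, "ty": 0, "tz": 0, "wx": 0, "wy": 0, "wz": 0}, {"hand": 60, "tx": 0, "ty": 0, "tz": 0, "wx": 0, "wy": 0, "wz": 0}, {"hand": 85, "tx": 0, "ty": 0, "tz": 0, "wx": 0, "wy": 0, "wz": 0}, {"hand": 85, "tx": 0, "ty": 0, "tz": 0, "wx": 0, "wy": 0, "wz": 0}, {"hand": 85, "tx": 0, "ty": 0, "tz": -15, "wx": 0, "wy": 0, "wz": 0}, {"hand": 85, "tx": 0, "ty": 0, "tz": -30, "wx": 0, "wy": 0, "wz": 0}, {"hand": 85, "tx": 0, "ty": 0, "tz": -40, "wx": 0, "wy": 0, "wz": 0}]'

```text
clock: 21.6
eef_pos: [557.8, -58.5, 190.5]
tcp_rot: [-2.531, -0.058, 1.604]
contact_force: [0.5, -0.3, -0.2]
opening: 0.997
grasp_force: 0.0
```

Emit:
arm_command --deltas '[{"hand": 85, "tx": -20, "ty": 0, "tz": -40, "wx": 0, "wy": 0, "wz": 0}, {"hand": 85, "tx": -38, "ty": -21, "tz": 1.6, "wx": -0.102, "wy": 0, "wz": 0}, {"hand": 85, "tx": -38, "ty": -21, "tz": 1.6, "wx": -0.102, "wy": 0, "wz": 0}, {"hand": 85, "tx": -38, "ty": -21, "tz": 1.6, "wx": -0.102, "wy": 0, "wz": 0}, {"hand": 85, "tx": -38, "ty": -21, "tz": 1.6, "wx": -0.102, "wy": 0, "wz": 0}, {"hand": 85, "tx": -38, "ty": -21, "tz": 1.6, "wx": -0.102, "wy": 0, "wz": 0}, {"hand": 85, "tx": -38, "ty": -21, "tz": 1.6, "wx": -0.102, "wy": 0, "wz": 0}]'

```text
clock: 22.48
eef_pos: [468.9, -314.6, 243.7]
tcp_rot: [3.135, -0.056, 1.604]
contact_force: [0.2, 0.1, 0.5]
opening: 0.994
grasp_force: 0.0
```

```bash
sed -i 's/(258,190,320,235)/(258,180,330,245)/; s/(243,185,305,225)/(243,180,315,230)/' cfit.py; python3 cfit.py
python3 - <<'E'
# disc, tips, handle ends in the top view (4x crop coords of f1)
exec(open("cfit.py").read().split("def bar")[0])
m=Ms[0];ys,xs=np.nonzero(m);print("orange cols",(xs.min()-200)*4,(xs.max()+1-200)*4)
i=F[0]["image"].astype(int);d=(i.min(2)>110)&(i.max(2)-i.min(2)<40);d[:190]=0;d[218:]=0;d[:,:268]=0;d[:,300:]=0
y,x=np.nonzero(d);print("disc",len(x),(x.mean()+.5-200)*4,(y.mean()+.5-165)*4)
E
```

```text
[np.float32(538.0), np.float32(534.0)]
420.4 [ 6.8280e+00 -3.4084e+01  4.5950e+00  2.4400e-01  4.0000e-03  1.2898e+01
  1.0190e+01]
426.4 [ 1.1266e+01 -3.2919e+01  3.5770e+00  2.6500e-01 -2.5000e-02  1.2583e+01
  1.5157e+01]
420.5 [  6.31  -34.966   8.373   0.251   0.067  12.614   4.744]
430.4 [ 10.289 -34.08    7.313   0.262   0.049  11.68   14.973]
428.5 [ 10.783 -33.082   7.052   0.255   0.037  12.33   15.447]
420.7 [ 5.2460e+00 -3.3727e+01  6.0440e+00  2.3900e-01  2.5000e-02  1.3483e+01
  4.5220e+00]
[np.float32(540.0), np.float32(529.0)]
orange cols 232 424
disc 26 313.2307692307693 182.76923076923072
```

The new fit says the clamp has slipped: about 34 mm low and pitched 0.25 rad. I'll check whether it is static.

Emit:
arm_command --deltas '[{"hand": 85, "tx": 0, "ty": 0, "tz": 0, "wx": 0, "wy": 0, "wz": 0}, {"hand": 85, "tx": 0, "ty": 0, "tz": 0, "wx": 0, "wy": 0, "wz": 0}, {"hand": 85, "tx": 0, "ty": 0, "tz": 0, "wx": 0, "wy": 0, "wz": 0}, {"hand": 85, "tx": 0, "ty": 0, "tz": 0, "wx": 0, "wy": 0, "wz": 0}]'

```text
clock: 23.18
eef_pos: [469.2, -312.5, 241.7]
tcp_rot: [3.14, -0.058, 1.605]
contact_force: [0.4, -0.2, 0.6]
opening: 0.996
grasp_force: 0.0
```

```bash
cat > cfit2.py <<'E'
exec(open("cfit.py").read().split("best=None")[0])
pickle.dump((F,Ms),open("last.pkl","wb"))
fx=lambda p:[p[0],p[1],p[2],p[3],p[4],15,16]
def run(x0,views=(0,1)):
    def c(p): 
        return sum(np.abs(soft(F[v],model(fx(p)))-Ms[v]).sum() for v in views)+(p[2]/2)**2+(p[4]/.05)**2
    x0=np.array(x0,float);s=np.vstack([x0]+[x0+d for d in np.diag([6,6,2,.1,.08])])
    o=minimize(c,x0,method="Nelder-Mead",options=dict(initial_simplex=s,maxiter=400));return o
if __name__=="__main__":
  for v in((0,1),(0,),(1,)):
    b=min((run([dy,du,0,pit,0],v) for dy in(-8,8) for du,pit in((-2,0),(-30,.25),(-15,-.1))),key=lambda o:o.fun)
    print(v,b.fun.round(0),b.x.round(2))
  for k,m in enumerate(Ms):
    n_,l,st,ce=cv2.connectedComponentsWithStats(m.astype(np.uint8)); print([(st[i].tolist()) for i in range(1,n_) if st[i][4]>15])
  E_=[m for m in Ms]
E
python3 cfit2.py
```

```text
[np.float32(539.0), np.float32(529.0)]
(0, 1) 452.0 [ 1.018e+01 -3.330e+01  3.080e+00  2.500e-01 -1.000e-02]
(0,) 243.0 [ 11.61 -45.    -2.     0.41  -0.08]
(1,) 160.0 [  6.05 -31.29  -2.71   0.23  -0.04]
[[258, 199, 48, 27, 539]]
[[261, 214, 51, 20, 529]]
```

It is static. Most likely the clamp swung about the finger pads while it was being squeezed free. This time I'll grip deeper and aligned with its pitch, then measure it in the hand with the side camera before letting go.

```bash
cat >> mv.py <<'E'
def RFp(p): return RF@Ro.from_rotvec([0,-p,0]).as_matrix()
def grip(y,uu,p,back,depth=14): # tcp pose gripping clamp whose mouth is at (y,uu), pitch p
    R=RFp(p); return pose(tp(y,uu)-(52+back)*R[:,0]+depth*R[:,2],R)
E
python3 - <<'E'
from mv import *
G=grip(7,-32,.24,50)
up=lambda d:pose(G[:3,3]-d*G[:3,2]-d*.2*G[:3,0],G[:3,:3])
print(((G[:3,3]-C)@RB).round(1),G[:3,3])
M=plan(up(100)); M=plan(G,M)
E
```

```text
[  0.  109.4 -21.4] [500.00239087 -58.17276145 107.50859418]
N 6 t [43.15 20.12  1.13] w [ 0.1015 -0.0501 -0.0158]
 path [[488.0, -269.0, 243.0], [536.0, -136.0, 223.0]] [558.0, -50.0, 191.0]
N 3 t [ 6.67 -0.   33.33] w [0. 0. 0.]
 path [[539.0, -52.0, 163.0]] [500.0, -58.0, 108.0]
```

Emit:
arm_command --deltas '[{"hand": 85, "tx": 43.1, "ty": 20.1, "tz": 1.1, "wx": 0.1015, "wy": -0.05, "wz": -0.0158}, {"hand": 85, "tx": 43.1, "ty": 20.1, "tz": 1.1, "wx": 0.1015, "wy": -0.05, "wz": -0.0158}, {"hand": 85, "tx": 43.1, "ty": 20.1, "tz": 1.1, "wx": 0.1015, "wy": -0.05, "wz": -0.0158}, {"hand": 85, "tx": 43.1, "ty": 20.1, "tz": 1.1, "wx": 0.1015, "wy": -0.05, "wz": -0.0158}, {"hand": 85, "tx": 43.1, "ty": 20.1, "tz": 1.1, "wx": 0.1015, "wy": -0.05, "wz": -0.0158}, {"hand": 85, "tx": 43.1, "ty": 20.1, "tz": 1.1, "wx": 0.1015, "wy": -0.05, "wz": -0.0158}, {"hand": 85, "tx": 0, "ty": 0, "tz": 0, "wx": 0, "wy": 0, "wz": 0}]'

```text
clock: 24.15
eef_pos: [557.9, -46.4, 187.6]
tcp_rot: [-2.511, 0.194, 1.789]
contact_force: [0.7, -0.9, 0.2]
opening: 0.997
grasp_force: 0.0
```

Run:
```python
from mv import *
G=grip(7,-32,.24,50)
M=plan(pose(G[:3,3]-60*G[:3,2],G[:3,:3])); M=plan(G,M)
```

```text
N 1 t [16.41 -1.75 38.12] w [-0.005   0.0014  0.0054]
 path [[532.0, -41.0, 155.0]] [532.0, -41.0, 155.0]
N 2 t [ 0.  0. 30.] w [0. 0. 0.]
 path [[516.0, -50.0, 131.0]] [500.0, -58.0, 108.0]
```

Emit:
arm_command --deltas '[{"hand": 85, "tx": 16.4, "ty": -1.7, "tz": 18, "wx": -0.005, "wy": 0.001, "wz": 0.005}, {"hand": 85, "tx": 0, "ty": 0, "tz": 20, "wx": 0, "wy": 0, "wz": 0}, {"hand": 85, "tx": 0, "ty": 0, "tz": 20, "wx": 0, "wy": 0, "wz": 0}, {"hand": 85, "tx": 0, "ty": 0, "tz": 0, "wx": 0, "wy": 0, "wz": 0}]'

```text
clock: 24.65
eef_pos: [520.9, -51.7, 142.9]
tcp_rot: [-2.522, 0.197, 1.777]
contact_force: [0.3, -0.4, 0.0]
opening: 0.993
grasp_force: 0.0
```

Run:
```python
from mv import *
G=grip(7,-32,.24,50)
M=plan(G)
```

```text
N 1 t [ 4.88  2.6  41.26] w [ 0.0038 -0.0028 -0.0063]
 path [[500.0, -58.0, 108.0]] [500.0, -58.0, 108.0]
```

Emit:
arm_command --deltas '[{"hand": 85, "tx": 4.9, "ty": 2.6, "tz": 16, "wx": 0.004, "wy": -0.003, "wz": -0.006}, {"hand": 85, "tx": 0, "ty": 0, "tz": 15, "wx": 0, "wy": 0, "wz": 0}, {"hand": 85, "tx": 0, "ty": 0, "tz": 10, "wx": 0, "wy": 0, "wz": 0}, {"hand": 85, "tx": 0, "ty": 0, "tz": 0, "wx": 0, "wy": 0, "wz": 0}]'

```text
clock: 25.15
eef_pos: [500.4, -57.3, 107.2]
tcp_rot: [-2.516, 0.196, 1.785]
contact_force: [1.2, -0.3, -0.3]
opening: 0.997
grasp_force: 0.0
```

Emit:
arm_command --deltas '[{"hand": 20, "tx": 0, "ty": 0, "tz": 0, "wx": 0, "wy": 0, "wz": 0}, {"hand": 20, "tx": 0, "ty": 0, "tz": 0, "wx": 0, "wy": 0, "wz": 0}, {"hand": 20, "tx": 0, "ty": 0, "tz": 0, "wx": 0, "wy": 0, "wz": 0}, {"hand": 20, "tx": 0, "ty": 0, "tz": 0, "wx": 0, "wy": 0, "wz": 0}, {"hand": 20, "tx": 0, "ty": 0, "tz": 0, "wx": 0, "wy": 0, "wz": 0}]' --squeeze 80

```text
clock: 25.78
eef_pos: [501.3, -57.0, 107.7]
tcp_rot: [-2.518, 0.197, 1.785]
contact_force: [-0.2, -0.3, -1.2]
opening: 0.252
grasp_force: 74.6
```

```bash
cat > held.py <<'E'
# pose of the held, fully open clamp from the side view: jaw half only (handles hidden by the fingers)
from mv import *
from rig import imaging
g=imaging.grab_frame("side"); M=cur(); print("tcp",((M[:3,3]-C)@RB).round(1),Ro.from_matrix(RF.T@M[:3,:3]).as_rotvec().round(3))
i=cv2.cvtColor(g["image"],cv2.COLOR_RGB2HSV).astype(int)
m=((i[...,0]>=7)&(i[...,0]<=20)&(i[...,1]>225)&(i[...,2]>90)).astype(np.uint8);k=np.zeros_like(m);k[175:262,250:335]=1;m*=k
n_,l,st,ce=cv2.connectedComponentsWithStats(m)
for j in range(1,n_):
    if st[j][4]>30:
        pts=np.argwhere(l==j)[:,::-1].astype(np.float32);print(st[j].tolist(),[np.round(v,2).tolist() for v in cv2.minAreaRect(pts)])
m=m.astype(np.float32)
def bar(x0,n0,x1,n1,th,w): return np.array([[x,nn-s*th,z_] for (x,nn) in((x0,n0),(x1,n1)) for s in(0,1) for z_ in(-w,w)])
def mod(p):  # mouth y,u, pitch ; fingers hide part of the handle
    y,uu,pit,wj=p
    out=[]
    for b in (bar(0,12,65,28,7,wj),bar(0,12,-72,12,7,16),bar(0,-12,-72,-12,-7,16)):
        L=np.c_[b[:,1],-(b[:,0]-52),b[:,2]]@Ro.from_rotvec([pit,0,0]).as_matrix().T+[0,y,uu]
        out.append(L@RB.T+C)
    return out
T=M[:3,3];R=M[:3,:3]
fing=[np.array([T+a*R[:,0]+b*R[:,1]+c*R[:,2] for a in(-12,12) for b in(s*11,s*28) for c in(1,-80)]) for s in(1,-1)]
occ=soft(g,fing)
def c(p): return (np.abs(soft(g,mod(p))-m)*(1-occ)).sum()+((p[3]-14.5)/2)**2
res=[]
for y0 in(-5,10):
  for pit in(0,.2,.45):
    x0=np.array([y0,30-pit*110,pit,14.5]);res.append(minimize(c,x0,method="Nelder-Mead",options=dict(initial_simplex=np.vstack([x0]+[x0+d for d in np.diag([8,8,.12,1])]),maxiter=300)))
for o in sorted(res,key=lambda o:o.fun)[:3]:
    print("mouth y,u,pitch,wj",o.x.round(3),o.fun.round(1))
E
python3 held.py
```

```text
tcp [ -1.  108.4 -20.4] [-0.001 -0.241 -0.001]
[259, 215, 48, 19, 383] [[282.53, 224.34], [47.18, 12.99], 9.46]
mouth y,u,pitch,wj [ 13.715 -36.46    0.3    12.863] 105.0
mouth y,u,pitch,wj [ 14.424 -36.187   0.299  12.931] 105.0
mouth y,u,pitch,wj [ 6.9662e+01  9.2846e+01 -1.3250e+00  1.3000e-02] 356.3
```

Held with pitch about 0.30 and the mouth near y=12, u=-36. I'll correct in-plane, with slight over-rotation to offset the lift seen on release.

Run:
```python
from mv import *
plan(pose(tp(96.2,-15.5),RFp(-.089)),vmax=8)
```

```text
N 2 t [ 5.63 -0.49 -3.4 ] w [0.0005 0.1651 0.0004]
 path [[502.0, -51.0, 110.0]] [502.0, -45.0, 112.0]
```

Emit:
arm_command --deltas '[{"hand": 20, "tx": 2.8, "ty": -0.3, "tz": -1.7, "wx": 0, "wy": 0.083, "wz": 0}, {"hand": 20, "tx": 2.8, "ty": -0.3, "tz": -1.7, "wx": 0, "wy": 0.083, "wz": 0}, {"hand": 20, "tx": 2.8, "ty": -0.3, "tz": -1.7, "wx": 0, "wy": 0.082, "wz": 0}, {"hand": 20, "tx": 2.8, "ty": 0, "tz": -1.7, "wx": 0, "wy": 0.082, "wz": 0}, {"hand": 20, "tx": 0, "ty": 0, "tz": 0, "wx": 0, "wy": 0, "wz": 0}, {"hand": 20, "tx": 0, "ty": 0, "tz": 0, "wx": 0, "wy": 0, "wz": 0}]'

```text
clock: 26.58
eef_pos: [502.6, -45.1, 112.6]
tcp_rot: [-2.53, -0.072, 1.595]
contact_force: [0.4, 0.4, -1.0]
opening: 0.251
grasp_force: 74.6
```

```bash
python3 held.py
```

```text
tcp [  0.   96.3 -15.2] [-0.     0.087 -0.001]
[262, 201, 28, 24, 288] [[275.23, 211.85], [29.02, 12.9], 29.74]
[292, 220, 13, 13, 85] [[298.73, 226.45], [8.09, 12.7], 41.19]
mouth y,u,pitch,wj [ 5.8100e-01 -2.9690e+00  1.2000e-02  1.4503e+01] 109.8
mouth y,u,pitch,wj [ 3.512 -2.778  0.015 14.169] 110.9
mouth y,u,pitch,wj [ 1.6150e+00 -2.5740e+00  4.0000e-03  1.4998e+01] 111.8
```

Emit:
arm_command --deltas '[{"hand": 20, "tx": -1, "ty": 0, "tz": 0, "wx": 0, "wy": 0.03, "wz": 0}, {"hand": 20, "tx": 0, "ty": 0, "tz": 0, "wx": 0, "wy": 0, "wz": 0}, {"hand": 32, "tx": 0, "ty": 0, "tz": 1.5, "wx": 0, "wy": 0, "wz": 0}, {"hand": 42, "tx": 0, "ty": 0, "tz": 1.5, "wx": 0, "wy": 0, "wz": 0}, {"hand": 60, "tx": 0, "ty": 0, "tz": 0, "wx": 0, "wy": 0, "wz": 0}, {"hand": 85, "tx": 0, "ty": 0, "tz": 0, "wx": 0, "wy": 0, "wz": 0}, {"hand": 85, "tx": 0, "ty": 0, "tz": 0, "wx": 0, "wy": 0, "wz": 0}, {"hand": 85, "tx": 0, "ty": 0, "tz": -15, "wx": 0, "wy": 0, "wz": 0}]'

```text
clock: 27.62
eef_pos: [509.1, -46.9, 122.4]
tcp_rot: [-2.526, -0.098, 1.577]
contact_force: [-0.3, -0.5, -0.4]
opening: 0.997
grasp_force: 0.0
```

Emit:
arm_command --deltas '[{"hand": 85, "tx": 0, "ty": 0, "tz": -30, "wx": 0, "wy": 0, "wz": 0}, {"hand": 85, "tx": 0, "ty": 0, "tz": -40, "wx": 0, "wy": 0, "wz": 0}, {"hand": 85, "tx": -20, "ty": 0, "tz": -40, "wx": 0, "wy": 0, "wz": 0}, {"hand": 85, "tx": -38, "ty": -21, "tz": -3, "wx": -0.102, "wy": 0, "wz": 0}, {"hand": 85, "tx": -38, "ty": -21, "tz": -3, "wx": -0.102, "wy": 0, "wz": 0}, {"hand": 85, "tx": -38, "ty": -21, "tz": -3, "wx": -0.102, "wy": 0, "wz": 0}, {"hand": 85, "tx": -38, "ty": -21, "tz": -3, "wx": -0.102, "wy": 0, "wz": 0}, {"hand": 85, "tx": -38, "ty": -21, "tz": -3, "wx": -0.102, "wy": 0, "wz": 0}]'

```text
clock: 28.62
eef_pos: [485.0, -271.9, 247.9]
tcp_rot: [-3.043, -0.096, 1.577]
contact_force: [1.0, -0.4, 0.3]
opening: 0.994
grasp_force: 0.0
```

```bash
python3 cfit2.py
python3 - <<'E'
exec(open("cfit.py").read().split("def bar")[0])
m=Ms[0];ys,xs=np.nonzero(m);print("orange cols",(xs.min()-200)*4,(xs.max()+1-200)*4)
i=F[0]["image"].astype(int);d=(i.min(2)>110)&(i.max(2)-i.min(2)<40);d[:190]=0;d[218:]=0;d[:,:268]=0;d[:,300:]=0
y,x=np.nonzero(d);print("disc",len(x),(x.mean()+.5-200)*4,(y.mean()+.5-165)*4)
E
```

```text
[np.float32(553.0), np.float32(532.0)]
(0, 1) 434.0 [-0.79 -3.14  1.83 -0.01 -0.06]
(0,) 253.0 [ -2.46 -11.47  -3.33  -0.1    0.05]
(1,) 150.0 [-0.5  -2.41 -1.11 -0.02 -0.1 ]
[[253, 200, 49, 20, 553]]
[[264, 200, 45, 34, 529]]
[np.float32(555.0), np.float32(521.0)]
orange cols 212 408
disc 26 306.46153846153857 166.0
```

The clamp now sits at about y −1 mm, u −3 mm, pitch −0.01 rad. A short settling wait, then a final check that everything is static and the bystanders haven't moved.

Emit:
arm_command --deltas '[{"hand": 85, "tx": -20, "ty": -10, "tz": 0, "wx": 0, "wy": 0, "wz": 0}, {"hand": 85, "tx": 0, "ty": 0, "tz": 0, "wx": 0, "wy": 0, "wz": 0}, {"hand": 85, "tx": 0, "ty": 0, "tz": 0, "wx": 0, "wy": 0, "wz": 0}, {"hand": 85, "tx": 0, "ty": 0, "tz": 0, "wx": 0, "wy": 0, "wz": 0}, {"hand": 85, "tx": 0, "ty": 0, "tz": 0, "wx": 0, "wy": 0, "wz": 0}, {"hand": 85, "tx": 0, "ty": 0, "tz": 0, "wx": 0, "wy": 0, "wz": 0}, {"hand": 85, "tx": 0, "ty": 0, "tz": 0, "wx": 0, "wy": 0, "wz": 0}, {"hand": 85, "tx": 0, "ty": 0, "tz": 0, "wx": 0, "wy": 0, "wz": 0}]'

```text
clock: 29.82
eef_pos: [475.0, -290.3, 245.2]
tcp_rot: [-3.038, -0.098, 1.577]
contact_force: [0.2, 0.6, -0.2]
opening: 0.993
grasp_force: 0.0
```

```bash
python3 cfit2.py | sed -n 2p
python3 - <<'E'
from h import *
a=pickle.load(open("top.pkl","rb"))["image"].astype(int);F,_=pickle.load(open("last.pkl","rb"));b=F[0]["image"].astype(int)
e=pickle.load(open("top2.pkl","rb"))["image"].astype(int)
for n,(x0,y0,x1,y1) in dict(bowl=(190,135,242,182),sauce=(248,140,276,172),shaker=(143,192,172,222)).items():
    print(n,np.abs(a-b)[y0:y1,x0:x1].max(2).mean().round(2))
print("button since locked",np.abs(e-b)[180:230,195:225].max(2).mean().round(2))
E
```

```text
(0, 1) 438.0 [-2.1  -2.99  1.77 -0.01 -0.06]
bowl 4.7
sauce 5.0
shaker 4.65
button since locked 3.35
```

```bash
python3 -c "
from rig import r
print(r.sign_off())"
```

```text
the job is handed in; nothing more can be done
None
```

The job is handed in at about 30 s: the turnbutton is turned to its hard stop straight down the slope, and the orange clamp holds the red tab by its own spring, about 3 mm from its centre by mask fit, after two releases left it off-centre and I re-gripped it; the sauce bottle, shaker and bowl did not move.

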